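# Hang the instrument cabinet's lift-off door and shut it

### The arm

A 6-joint arm with a two-finger parallel gripper is mounted at the origin on the work surface. World frame = base frame: x ahead of the robot, y to its left, z up, the work surface at z = 0. Lengths are in mm, angles in rad, forces in N, time in s.
With the tool pointing down it reaches from about 375 to 825 mm from the base axis. Payload 5.5 kg.
Tool frame: the origin (TCP) lies between the finger pads; the fingertips stand 25 mm ahead of it and the grasp point (between the pads) lies 6 mm ahead of it (r.finger_overhang is the distance from the TCP to the fingertips, in mm); z points along the fingers, x is the direction in which the jaws open and shut, and the axes are right-handed (so a half turn about z gives the same grasp; the last joint's range is limited). The gripper opens to 85 mm and grips with 20 to 120 N. Pads are 22 mm wide; open, the fingers measure 114 mm over their backs; the gripper's body (76 mm by 85 mm) begins 54 mm behind the grasp point. The pads swing forward as they close: fully open they stand 13 mm farther back than shut.
Start: joints at [1.295, 0.314, -0.047, 1.21, 0, 1.571], TCP at [163.387, 577.321, 218.299] pointing down, gripper open.
Joint ranges: [-2.67, 2.67], [-0.69, 1.73], [-1.03, 1.25], [-2.08, 2.16], [-1.42, 1.45], [-3.14, 3.14]. Speed limits (rad/s): [2.39, 2.39, 3.01, 3.14, 3.14, 3.14].

### API

Orientations are given as a unit quaternion [x, y, z, w].
In Python, from rig import r, camera, calibration gives the robot as it stands.
- The arm moves only by the shell command python3 -m jog 'ROWS' [OPENING] [FORCE]. ROWS is JSON, one flat list of numbers, 4 for each row, row after row: the shift along the tool's x, y, z in m, then the turn about the tool's z in degrees. A call has exactly 10 rows; each row shifts and turns the pose as measured when the row begins, along the tool's axes as they then stand; what a row does not reach is not made up. A row lasts 1/10 s, in which the tool goes at most 50 mm and 8.59 degrees, less where a joint would pass 70% of its speed; a pose out of reach is approached as far as the arm can. A call with a gripper value outside its range is refused whole. OPENING is the finger opening in m, from 0 to 0.0854, set as the call begins (- or left out, the last holds). The fingers move at their own pace and stop on an object; FORCE is the grip in N (left out, the last holds). Time passes only in rows, so rows that do not move let the fingers close, or fill a call up. It gives the time, the measured TCP pose, the force and the opening at its end, in the units of the state.
- r.observe(): the state, without advancing time (a new reading comes with each control period).
- camera(name): name is "scene" or "top"; returns (picture, depth): 384x512x3 uint8, red, green, blue; 384x512 float32, mm along the optical axis (not along the pixel's ray), 0 where there is no reading.
- calibration(name): a dict with "fx", "fy", "cx", "cy" (pixels), "k1" (the pictures are not rectified: a ray, as slopes to the right and down, at radius r is drawn at 1 + k1 r^2 times it, then the intrinsics apply), "R" (3x3) and "t" (3): a world point X has camera coordinates R X + t. Camera axes: x right, y down, z forward; pixel columns grow to the right and rows downward; lengths in mm; the calibration is good to about 2 mm. A picture is of the moment at which its call begins. calibration takes no time and is no camera call.
- r.finish_job(): hands the job in, once; it reports no verdict.
The state is a dict: "clock": time; "joint_positions": joint angles; "joint_vel": joint speeds; "tau": joint torques, N m; "position": TCP position; "tool_rot": TCP orientation; "force": force on the tool from outside, world axes, zero at the start; "ft_torque": the same for the moment, N m; "finger_gap": opening from 0.0 (shut) to 1.0 (fully open).
Only numpy, scipy, OpenCV 4.12 (cv2) and the standard library are available. Lean on these libraries where they do the work, as an engineer would, in place of code of your own. Each camera call takes 0.05 s, during which the arm holds its last target.

### The job

The door of the instrument cabinet has been washed and stands in the drying rack. Take it out, hold it open (well away from shut), and lower it gently, without letting it drop, so that both its barrels go over the cabinet's two upright hinge pins together and sit fully home; the hinge rail is adjustable, so feel for where the pins really are. Then swing the door shut against its stop and leave it hanging there, without shifting the other things on the table.

Things in the scene. Friction and masses are not known exactly. Their poses are not given: they have to be found in the camera images.
- cabinet: Fixed white open-fronted cabinet, 190 mm wide, 150 deep, top 177 mm above the table. x from its open front inwards, y along the front to its hinge side (left as seen from the robot), z up. Origin on the table below the middle of the hinge slots. Front plane at x = 18 mm, side walls at y = 16 and -174. A rubber strip, 10 mm proud of the front, at y = -140, stops the shut door.
- hinge_mark (a point): The cabinet's origin and axes. Two upright steel pins, 8 mm thick, 14 long, tips slightly chamfered, stand one above the other at x = 0 on shoulders 48 and 138 mm above the table (tips 62 and 152). Their brackets are 16 mm wide, x = -10 to 14, on a rail at the front. The rail is screwed rigidly in slots: the pins are together up to 9 mm off y = 0, either way; this is not reported.
- shut_mark (a point): Fixed point of the cabinet at x = 0, y = -152 mm, 100 mm above the table: where the free edge of the shut leaf stands when the hinge rail is in the middle of its slots.
- door: Loose aluminium-framed door, 0.26 to 0.46 kg. Origin on its hinge axis, level with the lower edge. z up; the leaf, 140 wide, 155 high, 10 mm thick, runs from y = -12 to -152 mm, centred on x = 0. -x is its outside, with a black knob 16 mm proud near the free edge, 60 mm up. Hung home, the lower edge is 28 and the top 183 mm above the table. It starts upright in the rack.
- door_axis (a point): On the door's hinge axis at the foot of the lower barrel, door's axes. Two steel barrels, 18 mm outside, bore 10.4 mm right through, 18 mm high, have feet 20 and 110 mm above the leaf's lower edge; hung home the feet rest on the pins' shoulders. Shut, door and cabinet axes are parallel; opening turns the door clockwise from above (at 90 degrees the leaf points from the hinge along the cabinet's -x).
- leaf_centre (a point): Centre of the leaf, half-way up and across, door's axes. The top edge is 77.5 mm above it and can be pinched across the 10 mm thickness; the centre of mass is within 12 mm of this point, towards the hinge.
- leaf_edge (a point): Middle of the leaf's free vertical edge, 152 mm from the hinge axis, 77.5 mm above the lower edge.
- rack: Fixed white plastic drying rack, 75 x 85 mm, 40 high, origin at its underside's centre. A slot 12 mm wide, open at both ends, runs along its y axis; its floor is 12 mm up and the door stands in it, leaf along the slot, centred, between walls 28 mm high.
- glove_box: Bystander, to be left alone: a white and blue cardboard glove box, 130 x 90 x 70 mm high; origin at its underside's centre.
- cup: Bystander, to be left alone: a steel cup, 66 mm across, 75 mm high; origin at its underside's centre.
- jaw_model: Bystander, to be left alone: a horseshoe-shaped plaster jaw model about 55 mm across, 25 mm high; origin at its underside's centre.
- bottle: Bystander, to be left alone: a white plastic bottle, 60 mm across, 150 mm high; origin at its underside's centre.
- probe: Bystander, to be left alone: a thin steel hand instrument lying down, 145 mm long, 10 mm high; origin at its underside's centre.
- mixing_bowl: Bystander, to be left alone: a dark rubber mixing bowl, 100 mm across, 50 mm high; origin at its underside's centre.
- tissue_box: Bystander, to be left alone: a brown tissue box, 110 x 110 x 100 mm high with a paper tuft above; origin at its underside's centre.
Mind the look-alikes: they are no part of the job. There is more than one size of the door; the job needs the largest. What is shaped like the cabinet but orange is not meant.

How it is judged (in metres and radians):
On the way:
1. the door hangs fully home on both pins, upright, while still standing open by at least about 30 degrees (x of door_axis in the frame of cabinet between -0.005 and 0.005 m and y of door_axis in the frame of cabinet between -0.013 and 0.013 m and z of door_axis in the frame of cabinet between 0.044 and 0.0515 m and angle between door's own z axis and vertical below 0.04 rad and x of leaf_edge in the frame of cabinet below -0.075 m), for 0.2 s.
At the end, for the whole second after the job is handed in: The door hangs on both pins, its barrels within 3.5 mm of resting on the shoulders, upright within 2.3 degrees, shut with its free edge within 16 mm of the shut position (6 degrees), at rest and released (x of door_axis in the frame of cabinet between -0.005 and 0.005 m and y of door_axis in the frame of cabinet between -0.013 and 0.013 m and z of door_axis in the frame of cabinet between 0.044 and 0.0515 m and angle between door's own z axis and vertical below 0.04 rad and x of leaf_edge in the frame of cabinet between -0.016 and 0.012 m and y of leaf_edge in the frame of cabinet below -0.12 m and linear speed of door below 0.02 m/s and angular speed of door below 0.1 rad/s); the robot touches nothing.
It fails at once if the door drops or is slammed down onto the hinge (faster than 0.4 m/s at the hinge) (horizontal distance between door_axis and hinge_mark below 0.03 m and z of door_axis in the frame of cabinet below 0.075 m and linear speed of door above 0.4 m/s).
It fails at once if one of the bystanders is shifted by more than 30 mm (distance of any of glove_box, cup, jaw_model, bottle, probe, mixing_bowl, tissue_box from where it was at the start of the episode above 0.03 m).
It also fails if it takes over 61 s, if anything falls off the work surface, if the arm or the gripper's body presses on something with over 40 N, if the wrist force passes 120 N, or if a joint passes its speed limit or range.

## Working session

There is one attempt and no reset: what is moved stays moved. The work goes in short steps, Python scripts to look and compute and a shell command to move; the robot and the scene stay as the last step left them, time stands still between calls to the robot, and variables do not carry over. Pictures are saved under pics/ and viewed, and the job is handed in when it is done.

```bash
ls; mkdir -p pics; python3 - <<'E'
from rig import r,camera,calibration
import cv2,numpy as np
print(r.observe())
for n in ("scene","top"):
    p,d=camera(n); cv2.imwrite(f"pics/{n}0.png",p[:,:,::-1]); np.save(f"pics/{n}0_d.npy",d); np.save(f"pics/{n}0_p.npy",p)
    print(n,calibration(n), (d==0).mean())
E
```

```text
pics
{'clock': 0.0, 'joint_positions': array([ 1.29498877e+00,  3.14210516e-01, -4.80816321e-02,  1.21020097e+00,
        1.93426993e-05,  1.57080993e+00]), 'joint_vel': array([-0.00100242, -0.00094801, -0.00045852,  0.00032978, -0.00047307,
        0.00032242]), 'tau': array([ 3.09316281e-03, -5.39589787e+01,  3.39749801e+01,  1.91854918e-02,
       -2.33555613e-05,  2.72907648e-06]), 'position': array([163.223925  , 576.74530268, 217.44276243]), 'tool_rot': array([ 7.97601484e-01,  6.03184178e-01, -6.82506679e-04,  5.04032959e-04]), 'force': array([-0.52083478,  0.24002684,  0.17788142]), 'ft_torque': array([ 0.01567946,  0.02963173, -0.04915374]), 'finger_gap': 1.0017729665954915}
scene {'fx': 395.02063043879707, 'fy': 395.02063043879707, 'cx': 251.8797405790419, 'cy': 192.79899350211068, 'k1': -0.14143116993107974, 'R': array([[ 0.8672234 ,  0.49791841,  0.00090785],
       [ 0.37453851, -0.65112932, -0.66011477],
       [-0.32809217,  0.57280701, -0.7511642 ]]), 't': array([-353.1536984 , -134.94230478, 1457.02616224])} 0.004002888997395833
top {'fx': 471.8961331782819, 'fy': 471.8961331782819, 'cx': 254.83446494203415, 'cy': 185.91772201896836, 'k1': 0.06638345952989709, 'R': array([[-0.01912776, -0.99965362, -0.01807684],
       [-0.99076251,  0.02137919, -0.13391259],
       [ 0.13425268,  0.01534841, -0.99082826]]), 't': array([ -24.38894668,  469.97603227, 1312.20431278])} 0.004048665364583333
```

View pics/scene0.png

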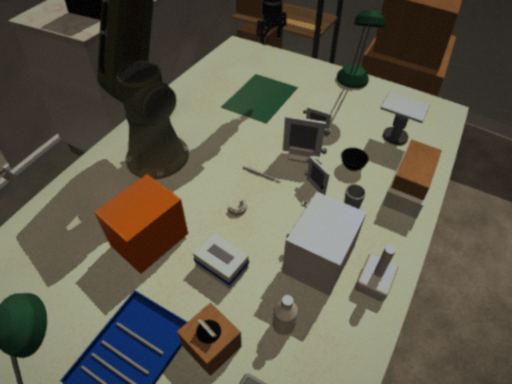

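View pics/top0.png

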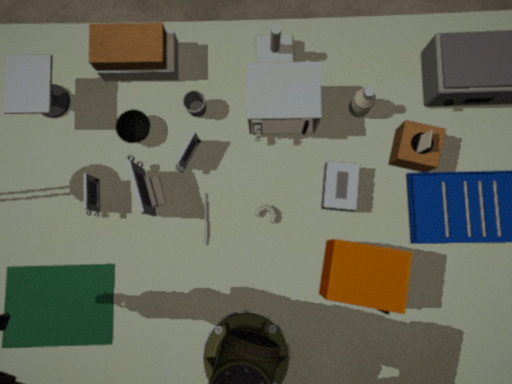

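```bash
cat > h.py <<'E'
import numpy as np,cv2
from rig import r,camera,calibration
C={n:calibration(n) for n in("scene","top")}
def K(n): c=C[n]; return np.array([[c['fx'],0,c['cx']],[0,c['fy'],c['cy']],[0,0,1]]),np.array([c['k1'],0,0,0,0.])
def slopes(n,uv):
    k,d=K(n); return cv2.undistortPoints(np.array(uv,float).reshape(-1,1,2),k,d).reshape(-1,2)
def plane(n,uv,z):
    s=slopes(n,uv); c=C[n]; R=c['R'];t=c['t']; o=-R.T@t
    D=np.c_[s,np.ones(len(s))]@R; return o+D*((z-o[2])/D[:,2])[:,None]
def cloud(n,d):
    h,w=d.shape; u,v=np.meshgrid(np.arange(w),np.arange(h)); s=slopes(n,np.c_[u.ravel(),v.ravel()])
    P=np.c_[s,np.ones(len(s))]*d.reshape(-1,1); return ((P-C[n]['t'])@C[n]['R']).reshape(h,w,3)
def proj(n,X):
    k,d=K(n); return cv2.projectPoints(np.array(X,float).reshape(-1,1,3),cv2.Rodrigues(C[n]['R'])[0],C[n]['t'],k,d)[0].reshape(-1,2)
def crop(p,box,f,name):
    x0,y0,x1,y1=box; cv2.imwrite(name,cv2.resize(p[y0:y1,x0:x1,::-1],None,fx=f,fy=f,interpolation=cv2.INTER_CUBIC))
E
python3 - <<'E'
from h import *
p=np.load('pics/top0_p.npy');q=np.load('pics/scene0_p.npy')
crop(p,(80,110,210,220),6,'pics/a.png'); crop(p,(230,20,340,150),4.5,'pics/b.png'); crop(q,(230,90,390,300),2.8,'pics/c.png')
for n in("top","scene"):
    X=cloud(n,np.load(f'pics/{n}0_d.npy'))
    print(n,np.round(X[::40,::64,2]))
E
```

```text
top [[-7.430e+02 -7.400e+02 -7.460e+02 -7.460e+02 -7.440e+02 -7.480e+02
  -7.440e+02 -7.550e+02]
 [ 3.000e+00  4.000e+00  1.290e+02  5.000e+00  5.000e+01 -2.000e+00
   0.000e+00  1.430e+02]
 [-4.000e+00 -2.000e+00  7.000e+00 -0.000e+00  1.790e+02  1.790e+02
   0.000e+00  1.400e+02]
 [ 3.000e+00 -1.000e+00  2.400e+01  3.000e+00  1.620e+02  1.480e+02
  -1.000e+00  2.000e+00]
 [ 1.000e+00  0.000e+00  1.680e+02 -3.000e+00 -0.000e+00 -3.000e+00
   2.000e+00 -6.000e+00]
 [-5.000e+00 -2.000e+00 -1.000e+00 -4.000e+00  1.000e+00 -4.000e+00
  -3.000e+00 -0.000e+00]
 [ 1.000e+00  1.363e+03  3.000e+00 -3.000e+00  4.000e+00  1.000e+00
   7.000e+00  3.000e+00]
 [-1.000e+00  4.000e+00  1.000e+00 -1.000e+00  1.000e+00 -3.000e+00
   1.740e+02  0.000e+00]
 [ 3.130e+02 -1.000e+00 -5.000e+00  0.000e+00  1.800e+01 -2.000e+00
  -4.000e+00  5.000e+00]
 [ 1.000e+00 -1.000e+00 -3.000e+00 -3.000e+00  3.460e+02  0.000e+00
  -0.000e+00  1.000e+00]]
scene [[ 278.  188.  551.   67.  -75.   51.  220.  251.]
 [  77.  157.  431. -184. -378. -449.    2.  106.]
 [-130. -109.  364.    4.    2.    4.   -1. -469.]
 [-353. -456.  209.    5.    0.   67.    2.    2.]
 [-744. -756.   15.   -0.    3.    3.   -0.    1.]
 [-748.   -0.  180.    1.    2.  178.   29. -747.]
 [   1.   -1.  177.   -1.    4.  180.    4. -751.]
 [   5.    1.   -2.    1.    3.   69.   51. -743.]
 [ 395.    0.    4.   97.    6.    2.    3. -746.]
 [  -1.    0.   16.    3.    0.    2.    5. -750.]]
```

View pics/a.png

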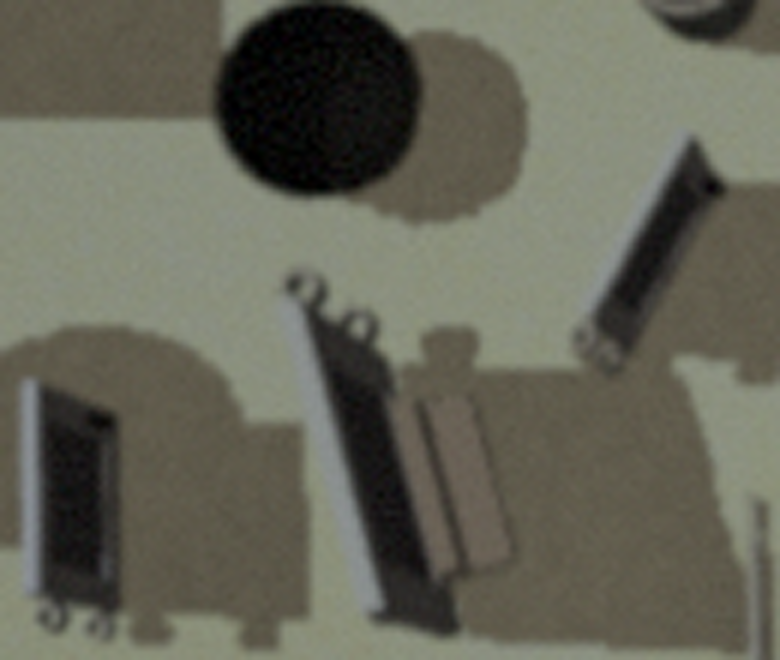

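View pics/b.png

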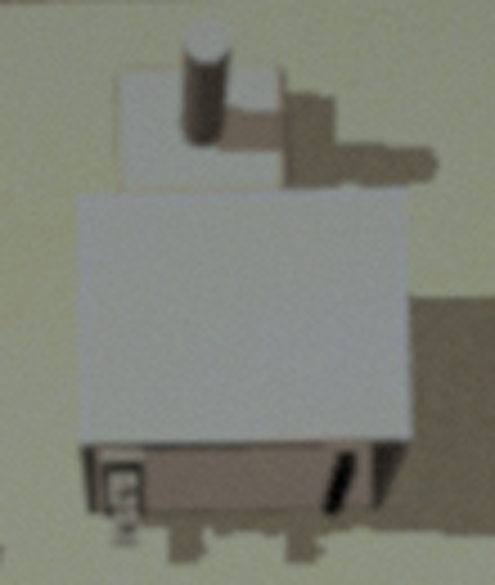

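View pics/c.png

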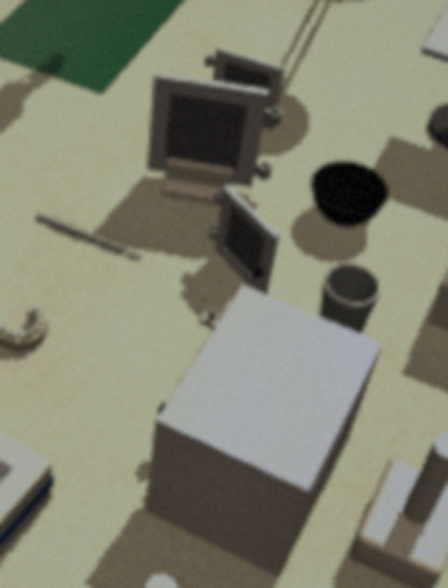

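```bash
python3 - <<'E'
from h import *
for n in C: print(n,'cam',np.round(-C[n]['R'].T@C[n]['t']))
P={}
for n in C:
    X=cloud(n,np.load(f'pics/{n}0_d.npy')); 
    # objects above table near the door/cabinet area
    Z=X[...,2]
    m=((Z>15)&(Z<230)&(X[...,0]>300)&(X[...,0]<800)&(X[...,1]>-250)&(X[...,1]<450)).astype(np.uint8)
    k,l,s,c=cv2.connectedComponentsWithStats(m)
    for i in range(1,k):
        if s[i,4]<25: continue
        q=X[l==i]; print(n,s[i],'med',np.round(np.median(q,0)),'min',np.round(np.percentile(q,1,0)),'max',np.round(np.percentile(q,99,0)))
X=cloud('top',np.load('pics/top0_d.npy')); p=np.load('pics/top0_p.npy')
sub=X[150:225,120:165]; 
m=(sub[...,2]>158)&(sub[...,2]<178)
ys,xs=np.nonzero(m); print(len(ys)); uv=np.c_[xs+120,ys+150]; 
print(uv.min(0),uv.max(0)); print(cv2.minAreaRect(uv.astype(np.float32)))
g=plane('top',uv,167.)[:,:2]; print('rect z=167',cv2.minAreaRect(g.astype(np.float32)), cv2.boxPoints(cv2.minAreaRect(g.astype(np.float32))))
E
```

```text
scene cam [ 835. -747. 1006.]
top cam [ 289.  -55. 1363.]
scene [ 282  107   85  189 8174] med [675. -95. 147.] min [ 400. -213.   18.] max [775. 421. 181.]
scene [341 148  28  23 422] med [648. 334.  37.] min [602. 261.  16.] max [695. 359.  53.]
scene [174 197  15  40 220] med [ 312. -241.  111.] min [ 301. -250.   17.] max [ 316. -231.  180.]
scene [227 199  19  15 122] med [399. -76.  21.] min [366. -93.  15.] max [416. -35.  30.]
scene [208 233  41  34 284] med [ 463. -242.   71.] min [ 404. -250.   26.] max [ 531. -226.   75.]
top [ 247   62   75   79 5089] med [ 682. -116.  176.] min [ 609. -209.   16.] max [773. -21. 182.]
top [121  71  52   9 230] med [799. 271.  43.] min [797. 201.  15.] max [800. 349.  74.]
top [182  90  24  26 359] med [721. 137.  56.] min [679. 104.  17.] max [741. 166.  79.]
top [115 109  36  34 614] med [663. 328.  34.] min [601. 265.  15.] max [693. 360.  54.]
top [175 131  26  41 388] med [568. 153.  74.] min [519. 123.  15.] max [613. 183. 111.]
top [ 126  154   34   63 1025] med [463. 268. 100.] min [390. 248.  16.] max [544. 299. 170.]
top [321 160  14  49 511] med [ 455. -236.   69.] min [ 402. -250.   17.] max [ 529. -220.   75.]
top [ 84 173  15  44 536] med [451. 419.  70.] min [394. 411.  16.] max [504. 424. 111.]
top [255 204  22  19 152] med [401. -70.  20.] min [370. -91.  15.] max [418. -36.  28.]
top [327 239  16   6  74] med [ 306. -233.  163.] min [ 300. -250.   24.] max [ 313. -231.  181.]
258
[126 159] [144 212]
((135.25389099121094, 185.5647735595703), (54.56336212158203, 5.089865684509277), 75.25643920898438)
rect z=167 ((458.9963073730469, 269.9709777832031), (142.01416015625, 12.8268404006958), 15.30433177947998) [[388.8145  257.41492]
 [392.20013 245.04297]
 [529.1781  282.52704]
 [525.7925  294.899  ]]
```

```bash
python3 - <<'E'
from h import *
for n in C:
    X=cloud(n,np.load(f'pics/{n}0_d.npy'));Z=X[...,2]
    m=((Z>166)&(Z<190)&(X[...,0]>550)&(X[...,0]<850)&(X[...,1]>-260)&(X[...,1]<60)).astype(np.uint8)
    m=cv2.morphologyEx(m,cv2.MORPH_OPEN,np.ones((3,3)))
    cs=max(cv2.findContours(m,0,1)[0],key=cv2.contourArea).reshape(-1,2)
    g=plane(n,cs,177.)[:,:2].astype(np.float32); rr=cv2.minAreaRect(g); print(n,rr); print(cv2.boxPoints(rr))
    # filled rect from all px
    ys,xs=np.nonzero(m); h=X[ys,xs]; print(np.median(h[:,2]), h[:,:2].mean(0))
q=np.load('pics/scene0_p.npy');p=np.load('pics/top0_p.npy')
crop(q,(270,180,350,260),8,'pics/d.png'); crop(p,(240,110,320,150),8,'pics/e.png')
E
```

```text
scene ((700.1365966796875, -118.71122741699219), (200.22862243652344, 151.68382263183594), 89.53434753417969)
[[ 623.4835   -218.20587 ]
 [ 775.16235  -219.4386  ]
 [ 776.7897    -19.216583]
 [ 625.11084   -17.983856]]
178.1299637812642 [ 701.79643841 -124.47856662]
top ((699.9329223632812, -116.2105712890625), (191.1759033203125, 149.9547119140625), 89.01131439208984)
[[ 623.3174   -210.49057 ]
 [ 773.24976  -213.07803 ]
 [ 776.54846   -21.930573]
 [ 626.6161    -19.34311 ]]
176.72056331265617 [ 699.51792333 -115.51887747]
```

View pics/d.png

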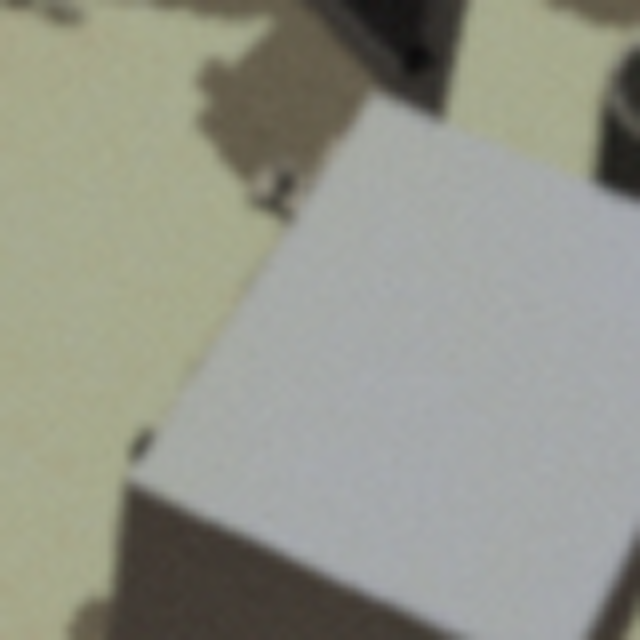

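View pics/e.png

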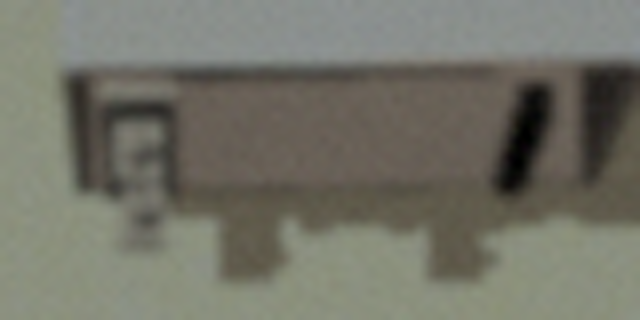

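```bash
python3 - <<'E'
from h import *
yaw=np.radians(-1.);R=np.array([[np.cos(yaw),-np.sin(yaw),0],[np.sin(yaw),np.cos(yaw),0],[0,0,1]]);o=np.array([608.4,-35.5,0])
p=np.load('pics/top0_p.npy')
for o_y in(-9,-4,0,4,9):
    pts=[(0,o_y,152),(0,o_y,138),(0,o_y,62),(0,o_y,48)]
    W=[R@np.array(a)+o for a in pts]; print(o_y,np.round(proj('top',W),1).tolist(),np.round(proj('scene',W),1).tolist())
crop(p,(248,118,272,146),22,'pics/f.png')
q=np.load('pics/scene0_p.npy'); crop(q,(290,190,320,250),10,'pics/g.png')
E
```

```text
-9 [[257.0, 127.4], [257.1, 128.7], [257.4, 135.6], [257.5, 136.8]] [[305.6, 200.4], [305.1, 203.5], [302.5, 219.7], [302.0, 222.5]]
-4 [[255.1, 127.4], [255.2, 128.8], [255.7, 135.6], [255.7, 136.8]] [[306.3, 199.2], [305.8, 202.4], [303.2, 218.5], [302.7, 221.4]]
0 [[253.6, 127.4], [253.7, 128.8], [254.2, 135.6], [254.3, 136.8]] [[306.9, 198.3], [306.4, 201.5], [303.8, 217.6], [303.3, 220.5]]
4 [[252.1, 127.4], [252.2, 128.8], [252.8, 135.6], [252.9, 136.8]] [[307.5, 197.4], [307.0, 200.6], [304.3, 216.7], [303.9, 219.6]]
9 [[250.2, 127.4], [250.3, 128.8], [251.1, 135.6], [251.2, 136.8]] [[308.3, 196.3], [307.8, 199.4], [305.1, 215.6], [304.6, 218.4]]
```

View pics/f.png

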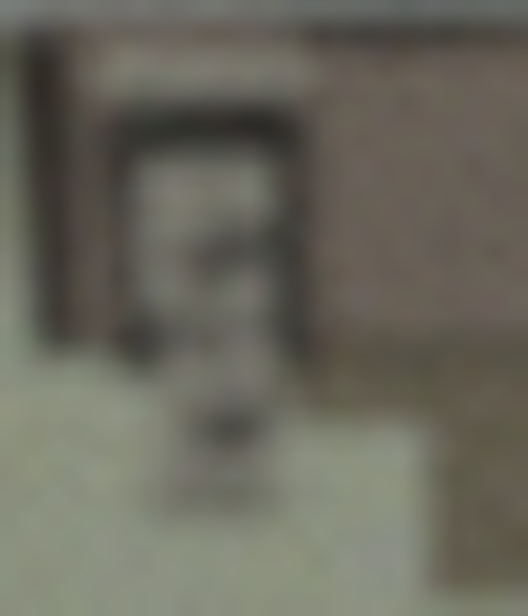

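View pics/g.png

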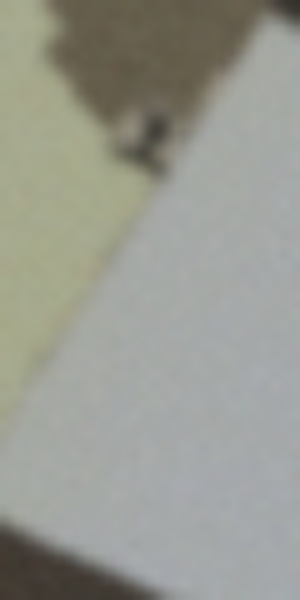

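```bash
cat >> h.py <<'E'
def st():
    o=r.observe(); from scipy.spatial.transform import Rotation as Ro
    R=Ro.from_quat(o['tool_rot']).as_matrix()
    return o,R
def to(x,y,z,yawx=None):
    """print tool-frame delta (mm) to world TCP target; yawx=yaw of tool x"""
    o,R=st(); y0=np.degrees(np.arctan2(R[1,0],R[0,0])); d=R.T@(np.array([x,y,z])-o['position'])
    print('t',round(o['clock'],2),'pos',np.round(o['position'],1),'yawx',round(y0,2),'tilt',np.round(R[:2,2],4),'F',np.round(o['force'],1),'M',np.round(o['ft_torque'],2),'gap',round(o['finger_gap'],3))
    print('delta tool mm',np.round(d,1),'turn', None if yawx is None else round(-(yawx-y0),2))
E
python3 -m jog '[-0.0211,0.0373,0,0, -0.0211,0.0373,0,0, -0.0211,0.0373,0,0, -0.0211,0.0373,0,0, -0.0211,0.0373,0,0, -0.0211,0.0373,0,0, -0.0211,0.0373,0,0, -0.0211,0.0373,0,0, -0.0211,0.0373,0,0, -0.0211,0.0373,0,0]' 0.05
python3 -c "
from h import *
to(465,271.5,217,105.3)"
```

```text
clock: 1.1
position: [470.8, 264.2, 213.2]
tool_rot: [0.794, 0.608, -0.003, 0.001]
force: [0.5, 0.4, -0.4]
finger_gap: 0.586
t 1.1 pos [470.8 264.2 213.2] yawx 74.84 tilt [-0.0048 -0.005 ] F [ 0.5  0.4 -0.4] M [ 0.02  0.03 -0.05] gap 0.586
delta tool mm [ 5.5 -7.5 -3.8] turn -30.46
```

```bash
python3 -m jog '[0,0,0,-6.1, 0,0,0,-6.1, 0,0,0,-6.1, 0,0,0,-6.1, 0,0,0,-6.1, 0.0043,-0.002,-0.002,0, 0.0043,-0.0017,-0.002,0, 0,0,0,0, 0,0,0,0, 0,0,0,0]'
python3 - <<'E'
from h import *
to(465,271.5,162,105.3)
p,d=camera('top'); np.save('pics/t1.npy',p); crop(p,(100,130,180,240),5.4,'pics/t1.png')
q,d=camera('scene'); crop(q,(220,70,370,220),4,'pics/s1.png')
E
```

```text
clock: 2.1
position: [467.1, 265.0, 214.3]
tool_rot: [0.605, 0.796, -0.007, -0.001]
force: [-0.6, 0.6, 0.8]
finger_gap: 0.584
t 2.1 pos [467.1 265.  214.3] yawx 105.53 tilt [-0.0093 -0.0093] F [-0.6  0.6  0.8] M [-0.02 -0.02  0.02] gap 0.584
delta tool mm [ 7.1  0.3 52.2] turn 0.23
```

View pics/s1.png

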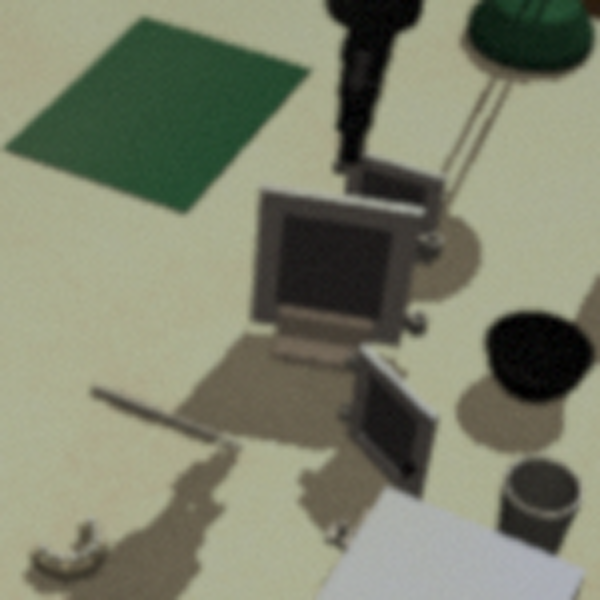

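View pics/t1.png

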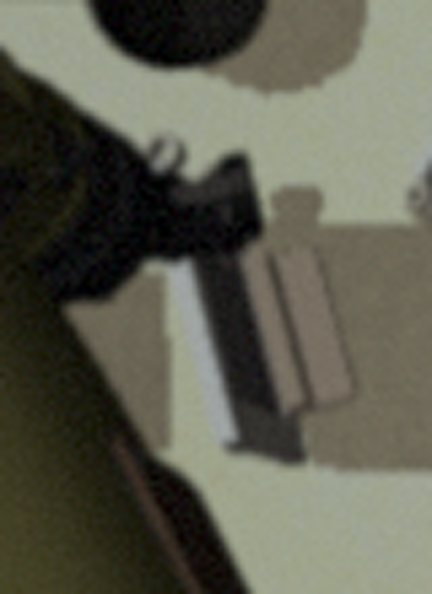

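```bash
python3 - <<'E'
from h import *
o,R=st()
for a in (0,25): print(a,proj('scene',[o['position']+R[:,2]*a]),proj('top',[o['position']+R[:,2]*a]))
print(proj('scene',[[465,271.5,167]]),proj('top',[[465,271.5,167]]))
E
```

```text
0 [[307.5274187  109.98619441]] [[132.11390846 179.477708  ]]
25 [[306.68724792 116.02628518]] [[134.95995833 181.03459081]]
[[306.35262232 120.00776077]] [[134.64743988 183.07131874]]
```

```bash
python3 -m jog '[0.0035,0,0,0, 0.0035,0,0,0, 0,0,0.01,0, 0,0,0.01,0, 0,0,0.008,0, 0,0,0,0, 0,0,0,0, 0,0,0,0, 0,0,0,0, 0,0,0,0]'
python3 - <<'E'
from h import *
to(465,271.5,162,105.3)
E
```

```text
clock: 3.2
position: [464.5, 271.5, 182.8]
tool_rot: [0.605, 0.796, -0.007, -0.001]
force: [0.2, -0.5, -0.2]
finger_gap: 0.586
t 3.2 pos [464.5 271.5 182.8] yawx 105.48 tilt [-0.0106 -0.01  ] F [ 0.2 -0.5 -0.2] M [ 0.02 -0.02 -0.03] gap 0.586
delta tool mm [-0.   0.8 20.8] turn 0.18
```

```bash
python3 -m jog '[0,0,0.007,0, 0,0,0.007,0, 0,0,0.007,0, 0,0,0,0, 0,0,0,0, 0,0,0,0, 0,0,0,0, 0,0,0,0, 0,0,0,0, 0,0,0,0]' 
python3 -m jog '[0,0,0,0, 0,0,0,0, 0,0,0,0, 0,0,0,0, 0,0,0,0, 0,0,0,0, 0,0,0,0, 0,0,0,0, 0,0,0,0, 0,0,0,0]' 0.0 70
python3 - <<'E'
from h import *
to(465,271.5,162,105.3)
E
```

```text
clock: 4.2
position: [464.6, 271.5, 160.5]
tool_rot: [0.605, 0.796, -0.007, -0.001]
force: [0.3, -0.1, -0.3]
finger_gap: 0.582
clock: 5.2
position: [464.7, 271.6, 160.7]
tool_rot: [0.605, 0.796, -0.007, -0.001]
force: [0.5, 0.5, -0.4]
finger_gap: -0.002
t 5.2 pos [464.7 271.6 160.7] yawx 105.48 tilt [-0.0094 -0.0094] F [ 0.5  0.5 -0.4] M [ 0.04 -0.02  0.04] gap -0.002
delta tool mm [-0.2  0.2 -1.3] turn 0.18
```

```bash
python3 - <<'E'
from h import *
p,d=camera('top'); np.save('pics/t2.npy',p); crop(p,(100,130,180,240),5.4,'pics/t2.png')
q,e=camera('scene'); crop(q,(270,80,350,170),6,'pics/s2.png')
X=cloud('top',d); print(np.round(X[160:215:5,120:160:4,2]))
E
```

```text
[[406. 344. 167. 133.  -2.  -3.   1.  -4.  -1.  -1.]
 [435. 377. 348. 162. 107.  47. 269.   0.  -3.  -1.]
 [403. 374. 347. 324. 285. 279. 268. 265.  -3.  -1.]
 [393. 368. 348. 318. 286. 246. 264. 261.  -2.  -5.]
 [367. 346. 329. 312. 221. 229.  48.  41.  11.  14.]
 [346. 329. 313. 202. 181. 111.  63.  42.  28.  12.]
 [ -1.   1.  -5.   0. 165. 127.  81.  37.  35.  14.]
 [  5.  -0.  -0.   5. 170. 158.  96.  41.  41.  16.]
 [703.  -4.  -3.  -2.   3. 168. 113.  63.  37.  25.]
 [713. 692.   5.   2.  -0. 168. 145.  99.  35.  15.]
 [723. 727.  -2.  -3.   3. 166. 157. 112.  59.   2.]]
```

View pics/s2.png

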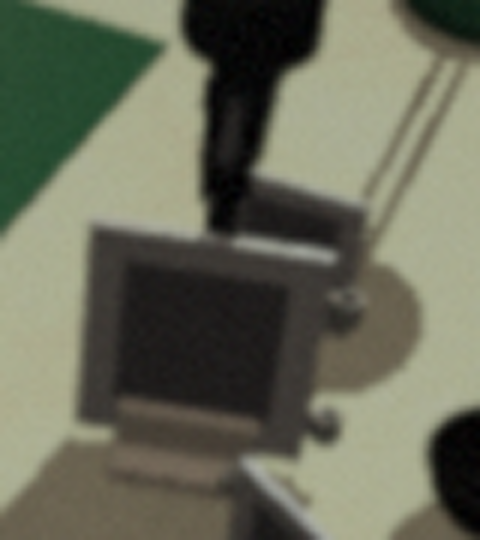

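View pics/t2.png

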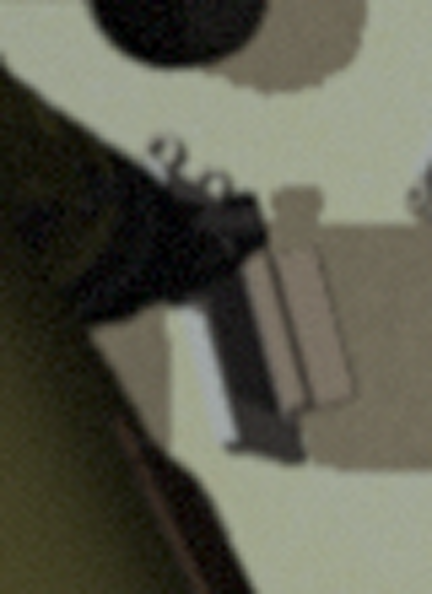

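```bash
python3 - <<'E'
from h import *
for n in('scene','top'):
    p,d=camera(n); X=cloud(n,d)
    dk=p.max(2)<60
    for lo in range(150,260,12):
        m=(X[...,2]>lo)&(X[...,2]<lo+12)&(np.abs(X[...,0]-465)<70)&(np.abs(X[...,1]-270)<70)&dk
        if m.sum()>2: print(n,lo,m.sum(),'mean',np.round(X[m].mean(0)),'min',np.round(X[m].min(0)),'max',np.round(X[m].max(0)),'px',np.round(np.argwhere(m).mean(0)))
E
```

```text
scene 150 31 mean [450. 263. 155.] min [409. 250. 150.] max [528. 288. 161.] px [123. 301.]
scene 174 4 mean [471. 266. 182.] min [464. 258. 178.] max [476. 274. 184.] px [118. 308.]
scene 186 20 mean [471. 262. 192.] min [463. 253. 186.] max [478. 270. 198.] px [116. 308.]
scene 198 13 mean [469. 261. 203.] min [459. 254. 199.] max [477. 274. 206.] px [113. 307.]
scene 210 3 mean [470. 258. 210.] min [465. 258. 210.] max [476. 259. 210.] px [112. 307.]
scene 222 11 mean [477. 244. 227.] min [466. 237. 222.] max [485. 250. 232.] px [111. 308.]
scene 234 14 mean [476. 243. 242.] min [456. 228. 236.] max [486. 264. 246.] px [108. 308.]
scene 246 23 mean [476. 239. 252.] min [457. 217. 246.] max [490. 265. 257.] px [106. 308.]
scene 258 41 mean [481. 230. 265.] min [458. 210. 258.] max [493. 269. 269.] px [104. 309.]
top 150 16 mean [446. 263. 154.] min [404. 249. 151.] max [517. 282. 158.] px [191. 139.]
top 174 4 mean [460. 262. 183.] min [457. 258. 177.] max [462. 263. 185.] px [184. 137.]
top 186 8 mean [460. 263. 192.] min [456. 257. 187.] max [464. 268. 198.] px [184. 136.]
top 198 8 mean [458. 267. 203.] min [455. 257. 198.] max [465. 275. 207.] px [184. 133.]
top 210 7 mean [460. 258. 218.] min [455. 254. 215.] max [465. 267. 221.] px [182. 134.]
top 222 27 mean [466. 247. 228.] min [461. 234. 224.] max [475. 257. 233.] px [179. 138.]
top 234 16 mean [462. 244. 241.] min [452. 229. 236.] max [476. 261. 245.] px [180. 138.]
top 246 19 mean [467. 235. 251.] min [453. 219. 246.] max [490. 258. 257.] px [177. 141.]
top 258 65 mean [477. 224. 265.] min [453. 211. 258.] max [492. 252. 270.] px [172. 144.]
```

```bash
python3 - <<'E'
from h import *
X=cloud('scene',np.load('pics/scene0_d.npy')); p=np.load('pics/scene0_p.npy')
print(proj('scene',[[163.2,576.7,217.4],[163.2,576.7,192],[163.2,576.7,205]]))
crop(p,(240,0,310,60),9,'pics/i.png')
m=p[...,:].max(2)<50
for v in range(5,45,2):
    print(v,[ (u,*np.round(X[v,u]).astype(int)) for u in range(258,292,4) if m[v,u]])
E
```

```text
[[270.53598165  46.74197545]
 [270.33627569  52.34934312]
 [270.43813004  49.49281361]]
5 [(258, np.int64(-471), np.int64(1615), np.int64(-111)), (262, np.int64(-445), np.int64(1624), np.int64(-109)), (266, np.int64(157), np.int64(541), np.int64(404)), (270, np.int64(170), np.int64(548), np.int64(405)), (274, np.int64(185), np.int64(550), np.int64(407)), (278, np.int64(198), np.int64(557), np.int64(407))]
7 [(258, np.int64(-461), np.int64(1596), np.int64(-116)), (262, np.int64(-430), np.int64(1596), np.int64(-110)), (266, np.int64(156), np.int64(542), np.int64(396)), (270, np.int64(177), np.int64(535), np.int64(403)), (274, np.int64(187), np.int64(547), np.int64(401)), (278, np.int64(199), np.int64(557), np.int64(400)), (282, np.int64(-414), np.int64(1880), np.int64(-208))]
9 [(258, np.int64(-466), np.int64(1607), np.int64(-136)), (262, np.int64(-441), np.int64(1617), np.int64(-134)), (266, np.int64(157), np.int64(541), np.int64(388)), (270, np.int64(175), np.int64(538), np.int64(394)), (274, np.int64(186), np.int64(549), np.int64(392)), (278, np.int64(195), np.int64(565), np.int64(3
[... 5315 characters left out ...]
), np.int64(1822), np.int64(-442)), (282, np.int64(-405), np.int64(1890), np.int64(-471))]
41 [(262, np.int64(154), np.int64(521), np.int64(265)), (266, np.int64(-404), np.int64(1619), np.int64(-368)), (270, np.int64(-404), np.int64(1682), np.int64(-396)), (274, np.int64(-406), np.int64(1753), np.int64(-428)), (278, np.int64(-398), np.int64(1804), np.int64(-448)), (282, np.int64(-403), np.int64(1887), np.int64(-486))]
43 [(266, np.int64(-408), np.int64(1628), np.int64(-389)), (270, np.int64(-406), np.int64(1686), np.int64(-414)), (274, np.int64(-401), np.int64(1744), np.int64(-439)), (278, np.int64(-403), np.int64(1817), np.int64(-472)), (282, np.int64(-404), np.int64(1891), np.int64(-506))]
```

View pics/i.png

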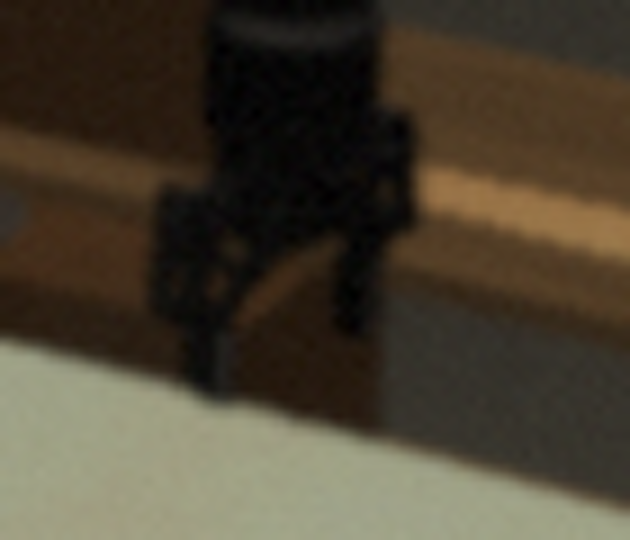

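```bash
python3 - <<'E'
from h import *
print(r.finger_overhang,[a for a in dir(r) if a[0]!='_']); to(465,271.5,162)
p,d=camera('scene'); X=cloud('scene',d); np.save('pics/p3.npy',p); crop(p,(290,90,330,140),12,'pics/s3.png')
E
```

```text
25.0 ['MotionError', 'finger_overhang', 'finish_job', 'observe']
t 5.4 pos [464.7 271.6 160.7] yawx 105.48 tilt [-0.0093 -0.0093] F [-0.7  0.4  0.3] M [ 0.06  0.02 -0.  ] gap -0.001
delta tool mm [-0.1  0.2 -1.3] turn None
```

View pics/s3.png

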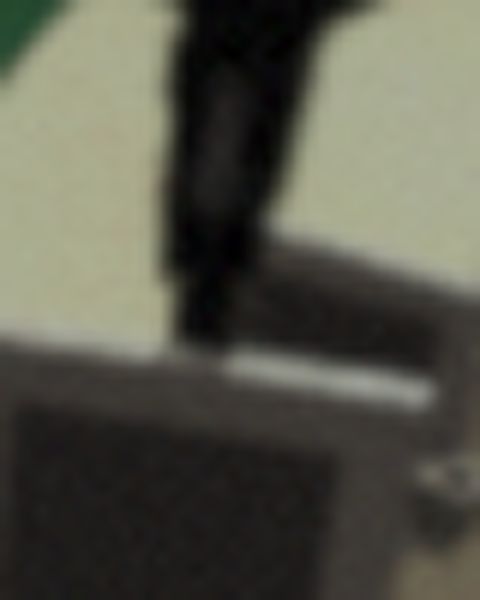

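```bash
python3 -m jog '[0,0,0,0, 0,0,0,0, 0,0,0,0, 0,0,0,0, 0,0,0,0, 0,0,0.005,0, 0,0,0.005,0, 0,0,0.005,0, 0,0,0.005,0, 0,0,0,0]' 0.05
python3 - <<'E'
from h import *
to(465,271.5,130,105.3)
p,d=camera('scene'); crop(p,(280,80,340,150),8,'pics/s4.png')
p,d=camera('top'); crop(p,(100,150,160,210),8,'pics/t4.png')
E
```

```text
clock: 6.45
position: [464.2, 271.2, 138.4]
tool_rot: [0.605, 0.796, -0.007, -0.001]
force: [-0.6, 0.2, -0.2]
finger_gap: 0.579
t 6.45 pos [464.2 271.2 138.4] yawx 105.48 tilt [-0.01   -0.0097] F [-0.6  0.2 -0.2] M [-0.02  0.01 -0.03] gap 0.579
delta tool mm [0.2 1.  8.4] turn 0.18
```

View pics/s4.png

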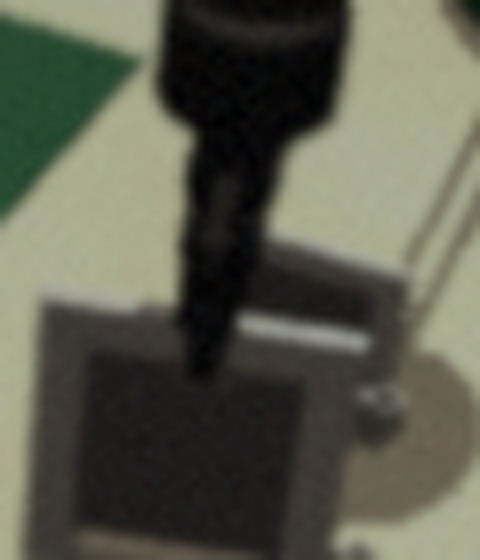

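View pics/t4.png

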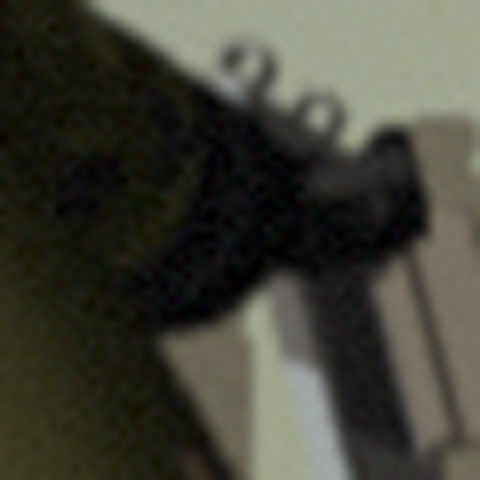

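```bash
python3 -m jog '[0,0,0.006,0, 0,0,0.006,0, 0,0,0.005,0, 0,0,0,0, 0,0,0,0, 0,0,0,0, 0,0,0,0, 0,0,0,0, 0,0,0,0, 0,0,0,0]' 
python3 -m jog '[0,0,0,0, 0,0,0,0, 0,0,0,0, 0,0,0,0, 0,0,0,0, 0,0,0,0, 0,0,0,0, 0,0,0,0, 0,0,0,0, 0,0,0,0]' 0.0 70
python3 - <<'E'
from h import *
to(465,271.5,162,105.3)
p,d=camera('scene'); crop(p,(280,80,340,150),8,'pics/s5.png')
E
```

```text
clock: 7.55
position: [465.1, 271.6, 121.5]
tool_rot: [0.605, 0.796, -0.006, -0.001]
force: [0.9, -0.2, 0.4]
finger_gap: 0.586
clock: 8.55
position: [465.3, 272.1, 121.7]
tool_rot: [0.605, 0.796, -0.005, -0.001]
force: [-0.3, -0.1, -0.1]
finger_gap: 0.104
t 8.55 pos [465.3 272.1 121.7] yawx 105.49 tilt [-0.0075 -0.0073] F [-0.3 -0.1 -0.1] M [0.15 0.02 0.02] gap 0.104
delta tool mm [ -0.8  -0.8 -40.3] turn 0.19
```

View pics/s5.png

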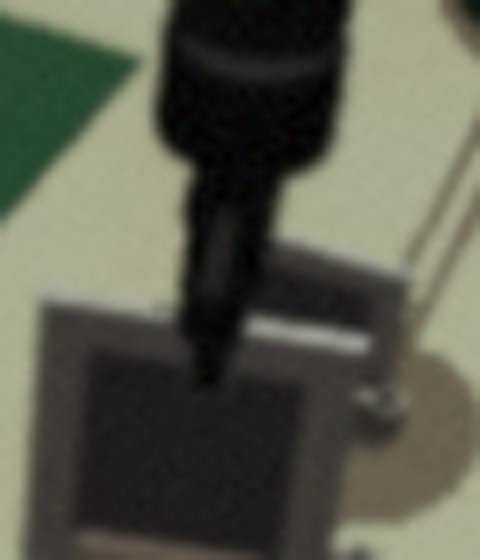

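```bash
python3 -m jog '[0,0,-0.005,0, 0,0,-0.01,0, 0,0,-0.013,0, 0,0,-0.016,0, 0,0,-0.018,0, 0,0,-0.018,0, 0,0,-0.018,0, 0,0,-0.016,0, 0,0,-0.012,0, 0,0,-0.004,0]' 
python3 - <<'E'
from h import *
to(465,271.5,252,105.3)
p,d=camera('scene'); np.save('pics/p6.npy',p);crop(p,(220,40,370,190),4,'pics/s6.png')
p,d=camera('top'); crop(p,(80,110,210,220),5,'pics/t6.png')
E
```

```text
clock: 9.6
position: [464.4, 270.8, 261.5]
tool_rot: [0.606, 0.796, -0.008, -0.0]
force: [-0.2, -0.1, -4.6]
finger_gap: 0.099
t 9.6 pos [464.4 270.8 261.5] yawx 105.46 tilt [-0.0099 -0.012 ] F [-0.2 -0.1 -4.6] M [ 0.   -0.05 -0.01] gap 0.099
delta tool mm [0.6 0.9 9.5] turn 0.16
```

View pics/s6.png

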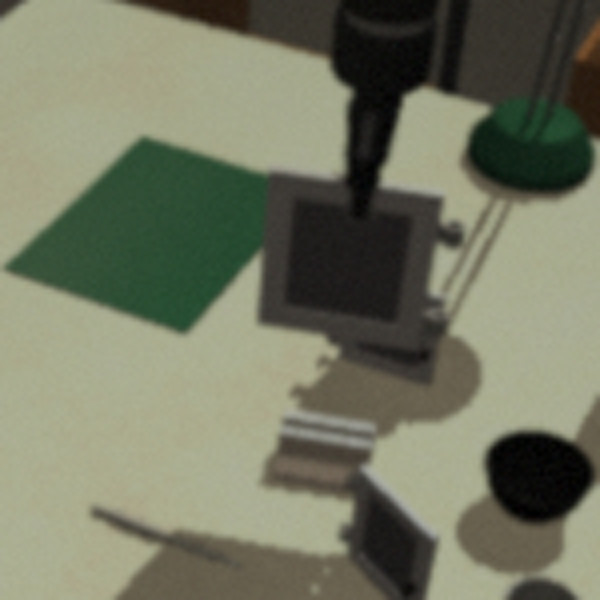

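View pics/t6.png

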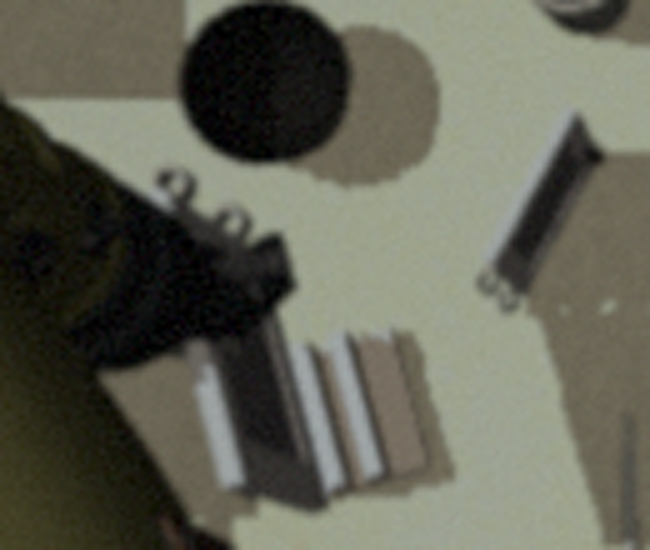

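```bash
python3 -m jog '[-0.012,-0.002,0,0, -0.022,-0.002,0,0, -0.032,-0.002,0,0, -0.04,-0.002,0,0, -0.04,-0.002,0,0, -0.04,-0.002,0,0, -0.04,-0.002,0,0, -0.032,-0.002,0,0, -0.024,-0.002,0,0, -0.012,-0.001,0,0]' 
python3 - <<'E'
from h import *
to(530,-43,252,89); print(r.observe()['joint_positions'])
E
```

```text
clock: 10.7
position: [519.2, -34.3, 253.6]
tool_rot: [0.604, 0.797, -0.016, -0.005]
force: [1.5, 0.5, -4.0]
finger_gap: 0.101
t 10.7 pos [519.2 -34.3 253.6] yawx 105.67 tilt [-0.0272 -0.0193] F [ 1.5  0.5 -4. ] M [ 0.11 -0.07  0.02] gap 0.101
delta tool mm [-11.2   8.1   1.4] turn 16.67
[-0.05240653  0.17453606 -0.14630994  1.27612187 -0.0206654  -0.32548821]
```

```bash
python3 -m jog '[0,0,0,4, 0,0,0,4, 0,0,0,4, 0,0,0,4, 0,0,0,0, 0,0,0,0, 0,0,0,0, 0,0,0,0, 0,0,0,0, 0,0,0,0]' 
python3 - <<'E'
from h import *
to(532,-43,210,89); print(r.observe()['joint_positions'])
E
```

```text
clock: 11.7
position: [514.3, -36.8, 248.4]
tool_rot: [0.712, 0.702, -0.02, -0.007]
force: [-0.6, 0.3, -4.0]
finger_gap: 0.108
t 11.7 pos [514.3 -36.8 248.4] yawx 89.16 tilt [-0.0378 -0.0181] F [-0.6  0.3 -4. ] M [ 0.06 -0.12  0.04] gap 0.108
delta tool mm [-5.2 19.2 37.8] turn 0.16
[-0.05797308  0.17677759 -0.15568241  1.27505851 -0.0202645  -0.04262618]
```

```bash
python3 -m jog '[0,0.006,0,0, 0,0.006,0,0, 0,0.006,0,0, 0,0,0,0, 0,0,0,0, 0,0,0,0, 0,0,0,0, 0,0,0,0, 0,0,0,0, 0,0,0,0]' 
python3 - <<'E'
from h import *
to(532,-43,210,89); print(r.observe()['joint_positions'])
E
```

```text
clock: 12.7
position: [534.2, -37.1, 247.6]
tool_rot: [0.712, 0.702, -0.02, -0.007]
force: [0.9, 0.7, -4.7]
finger_gap: 0.106
t 12.7 pos [534.2 -37.1 247.6] yawx 89.19 tilt [-0.0377 -0.0181] F [ 0.9  0.7 -4.7] M [ 0.04 -0.13  0.03] gap 0.106
delta tool mm [-5.2 -0.7 37.7] turn 0.19
[-0.05640355  0.21455496 -0.11104478  1.2818142  -0.02018901 -0.04153315]
```

```bash
python3 -m jog '[0.03,0,0,0, 0.045,0,0,0, 0.045,0,0,0, 0.045,0,0,0, 0.03,0,0,0, 0,0,0,0, 0,0,0,0, 0,0,0,0, 0,0,0,0, 0,0,0,0]' 
python3 - <<'E'
from h import *
to(532,-43,210,89); print(r.observe()['joint_positions'])
E
```

```text
clock: 13.7
position: [538.0, 161.6, 243.9]
tool_rot: [0.714, 0.7, -0.02, -0.005]
force: [0.1, -0.6, -3.8]
finger_gap: 0.102
t 13.7 pos [538.  161.6 243.9] yawx 88.85 tilt [-0.0357 -0.0195] F [ 0.1 -0.6 -3.8] M [-0.03 -0.08  0.03] gap 0.102
delta tool mm [-203.9   -0.6   38.1] turn -0.15
[ 0.29677612  0.26857278 -0.05007215  1.2919738  -0.00826447  0.31735742]
```

```bash
python3 -m jog '[-0.01,0,0,0, -0.015,0,0,0, -0.015,0,0,0, -0.015,0,0,0, -0.015,0,0,0, -0.015,0,0,0, -0.015,0,0,0, -0.015,0,0,0, -0.015,0,0,0, -0.01,0,0,0]' 
python3 - <<'E'
from h import *
to(532,-43,210,89); print(r.observe()['joint_positions'])
E
```

```text
clock: 14.7
position: [534.0, 5.5, 247.8]
tool_rot: [0.716, 0.698, -0.02, -0.005]
force: [0.3, -0.4, -4.6]
finger_gap: 0.106
t 14.7 pos [534.    5.5 247.8] yawx 88.53 tilt [-0.0348 -0.0211] F [ 0.3 -0.4 -4.6] M [ 0.07 -0.1   0.03] gap 0.106
delta tool mm [-47.6   0.6  38.8] turn -0.47
[ 0.02324538  0.21045512 -0.11568507  1.27993001 -0.0202414   0.04959417]
```

```bash
python3 -m jog '[0,0,0.01,0, 0,0,0.015,0, 0,0,0.015,0, 0,0,0.015,0, 0,0,0.015,0, 0,0,0.015,0, 0,0,0.015,0, 0,0,0.012,0, 0,0,0.008,0, 0,0,0,0]' 
python3 - <<'E'
from h import *
to(532,5,110,89)
p,d=camera('scene'); crop(p,(230,120,330,230),5,'pics/s7.png')
p,d=camera('top'); crop(p,(200,90,300,210),5,'pics/t7.png')
E
```

```text
clock: 15.7
position: [527.7, 3.5, 118.0]
tool_rot: [0.716, 0.698, -0.019, -0.007]
force: [-0.2, -0.4, -5.0]
finger_gap: 0.107
t 15.7 pos [527.7   3.5 118. ] yawx 88.5 tilt [-0.0367 -0.0169] F [-0.2 -0.4 -5. ] M [-0.03 -0.12  0.01] gap 0.107
delta tool mm [1.8 4.5 7.8] turn -0.5
```

View pics/s7.png

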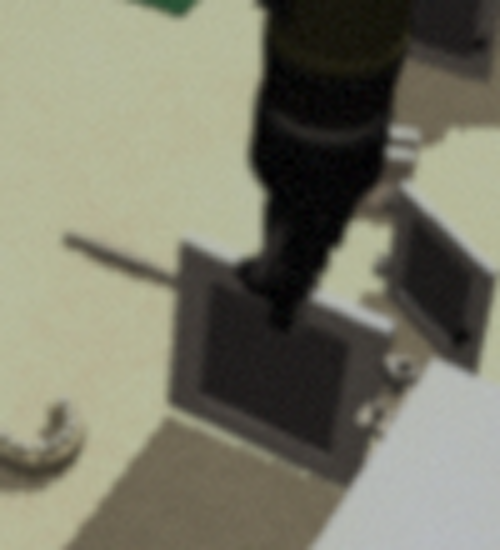

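View pics/t7.png

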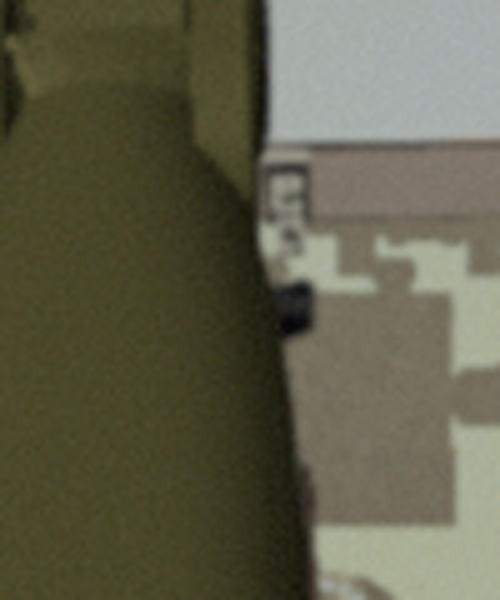

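```bash
python3 -m jog '[0,0,0.002,0, 0,0,0.002,0, 0,0,0.002,0, 0,0,0.002,0, 0,0,0.002,0, 0,0,0.002,0, 0,0,0,0, 0,0,0,0, 0,0,0,0, 0,0,0,0]' - 30
python3 - <<'E'
from h import *
to(532,5,110,89)
E
```

```text
clock: 16.8
position: [531.0, 3.3, 110.8]
tool_rot: [0.716, 0.698, -0.016, -0.004]
force: [0.1, -0.9, -1.9]
finger_gap: 0.104
t 16.8 pos [531.    3.3 110.8] yawx 88.48 tilt [-0.0282 -0.0167] F [ 0.1 -0.9 -1.9] M [ 0.06  0.02 -0.03] gap 0.104
delta tool mm [1.8 1.  0.7] turn -0.52
```

```bash
python3 -m jog '[0,0,0.003,0, 0,0,0.003,0, 0,0,0.003,0, 0,0,0.003,0, 0,0,0.003,0, 0,0,0.003,0, 0,0,0.003,0, 0,0,0.003,0, 0,0,0,0, 0,0,0,0]' 
python3 - <<'E'
from h import *
to(532,5,110,89)
p,d=camera('scene'); crop(p,(250,150,330,230),8,'pics/s8.png')
E
```

```text
clock: 17.8
position: [530.4, 3.3, 111.3]
tool_rot: [0.716, 0.698, -0.011, 0.0]
force: [0.1, -0.9, -4.1]
finger_gap: 0.107
t 17.8 pos [530.4   3.3 111.3] yawx 88.5 tilt [-0.0162 -0.0161] F [ 0.1 -0.9 -4.1] M [ 0.07 -0.03  0.02] gap 0.107
delta tool mm [1.7 1.6 1.2] turn -0.5
```

View pics/s8.png

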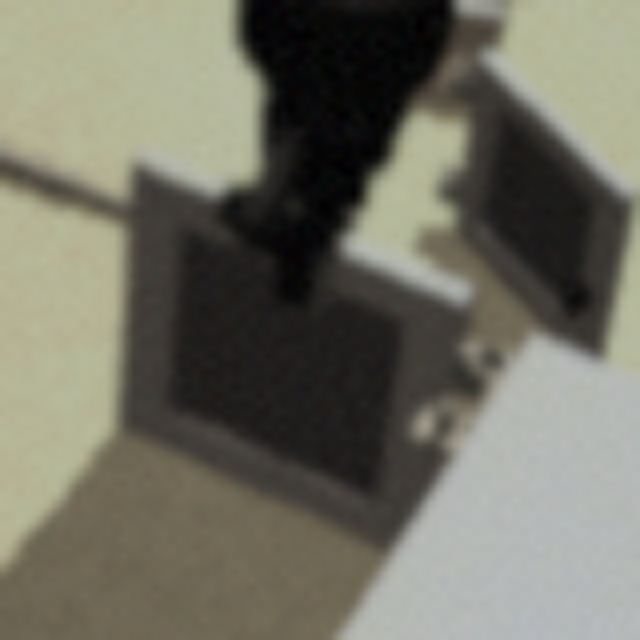

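```bash
python3 -m jog '[0,0,0.003,0, 0,0,0.003,0, 0,0,0.003,0, 0,0,0.003,0, 0,0,0.003,0, 0,0,0.003,0, 0,0,0.003,0, 0,0,0.003,0, 0,0,0.003,0, 0,0,0,0]' 
python3 - <<'E'
from h import *
to(532,5,110,89)
E
```

```text
clock: 18.85
position: [530.1, 3.3, 110.4]
tool_rot: [0.716, 0.698, -0.007, 0.004]
force: [-0.2, -0.2, -4.7]
finger_gap: 0.103
t 18.85 pos [530.1   3.3 110.4] yawx 88.51 tilt [-0.0056 -0.0155] F [-0.2 -0.2 -4.7] M [ 0.05  0.   -0.02] gap 0.103
delta tool mm [1.8 1.8 0.4] turn -0.49
```

```bash
python3 -m jog '[0,0,-0.01,0, 0,0,-0.015,0, 0,0,-0.015,0, 0,0,-0.01,0, 0,0,-0.006,0, -0.01,0,0,0, -0.01,0,0,0, -0.01,0,0,0, -0.006,0,0,0, 0,0,0,0]' - 60
python3 - <<'E'
from h import *
to(532,-43,165,89)
for n,b in(('scene',(260,150,340,230)),('top',(220,90,300,170))):
    p,d=camera(n); np.save(f'pics/{n}9_p.npy',p);np.save(f'pics/{n}9_d.npy',d); crop(p,b,8,f'pics/{n}9.png')
E
```

```text
clock: 19.85
position: [527.3, -35.8, 165.1]
tool_rot: [0.716, 0.698, -0.011, 0.001]
force: [-0.1, 0.2, -4.5]
finger_gap: 0.106
t 19.85 pos [527.3 -35.8 165.1] yawx 88.47 tilt [-0.0134 -0.0164] F [-0.1  0.2 -4.5] M [-0.01 -0.06  0.04] gap 0.106
delta tool mm [-7.   4.8  0.1] turn -0.53
```

View pics/scene9.png

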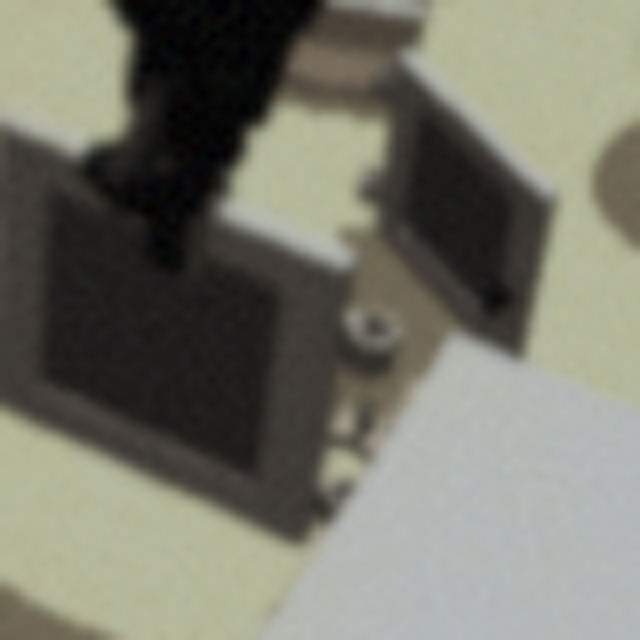

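View pics/top9.png

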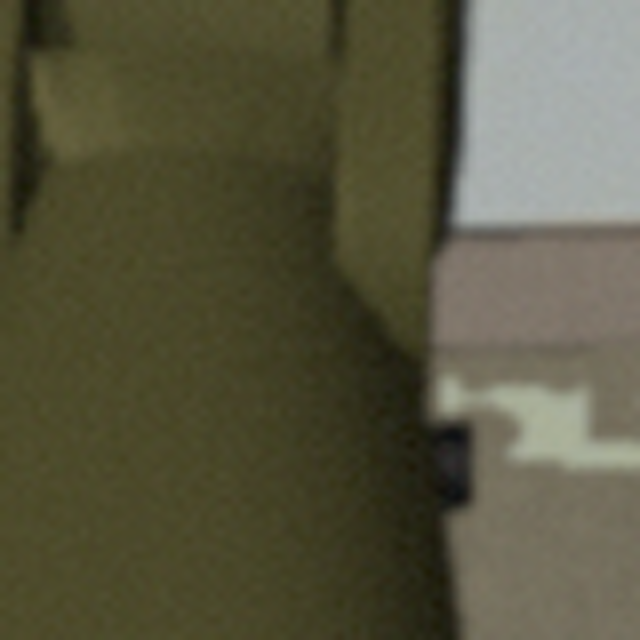

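```bash
python3 - <<'E'
from h import *
p=np.load('pics/scene9_p.npy'); crop(p,(296,180,316,215),20,'pics/s9b.png')
q=np.load('pics/scene0_p.npy'); crop(q,(296,180,316,215),20,'pics/s0b.png')
print(plane('scene',[[306.0,190.5]],183.), 'expected from TCP', 527.3+75.4*np.cos(np.radians(-1.53)), -35.8+75.4*np.sin(np.radians(-1.53)))
print(proj('scene',[[602.7,-37.8,183],[602.7,-37.8,93]]))
print(plane('scene',[[304.75,201.4]],152.),plane('scene',[[304.75,201.4]],145.))
a=cv2.imread('pics/s9b.png');b=cv2.imread('pics/s0b.png'); cv2.imwrite('pics/ab.png',np.hstack([a,b])[:600])
E
```

```text
[[602.35745939 -36.4165494  183.        ]] expected from TCP 602.6731185222337 -37.81320744914775
[[305.90480273 190.86660284]
 [302.74974265 211.02160509]]
[[607.83424939 -49.09946533 152.        ]] [[605.9728869  -43.38015245 145.        ]]
```

View pics/ab.png

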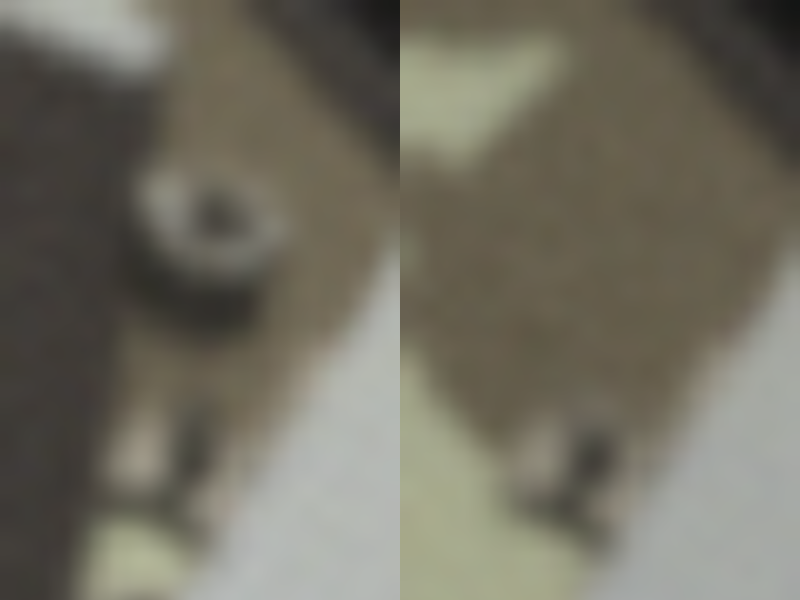

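```bash
python3 -m jog '[-0.0035,0.0026,0,0, -0.0035,0.0026,0,0, 0,0,0,0, 0,0,0.004,0, 0,0,0.003,0, 0,0,0.002,0, 0,0,0,0, 0,0,0,0, 0,0,0,0, 0,0,0,0]'
python3 - <<'E'
from h import *
to(532.5,-43,152,89)
p,d=camera('scene'); np.save('pics/s10_p.npy',p); crop(p,(290,180,320,215),17,'pics/s10.png')
E
```

```text
clock: 20.95
position: [532.6, -41.6, 154.9]
tool_rot: [0.716, 0.698, -0.01, 0.001]
force: [0.6, -0.3, -3.9]
finger_gap: 0.104
t 20.95 pos [532.6 -41.6 154.9] yawx 88.62 tilt [-0.014  -0.0152] F [ 0.6 -0.3 -3.9] M [ 0.02 -0.05 -0.05] gap 0.104
delta tool mm [-1.4  0.   3. ] turn -0.38
```

View pics/s10.png

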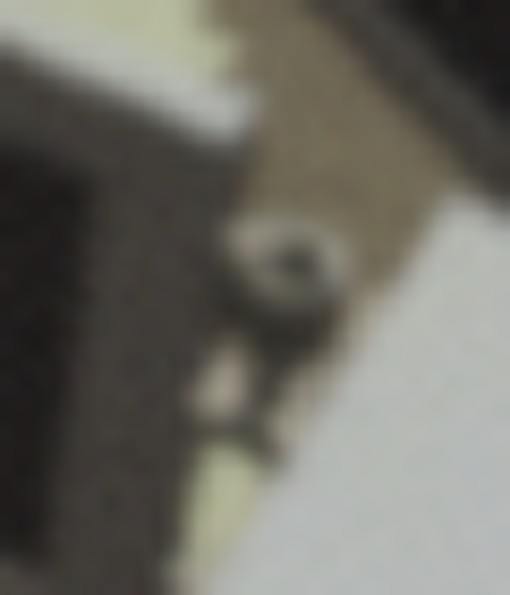

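```bash
python3 -m jog '[-0.0008,0,0.001,0, 0,0,0.001,0, 0,0,0.001,0, 0,0,0.001,0, 0,0,0.001,0, 0,0,0.001,0, 0,0,0.001,0, 0,0,0,0, 0,0,0,0, 0,0,0,0]'
python3 - <<'E'
from h import *
to(532.5,-43,150,89)
E
```

```text
clock: 22.0
position: [532.5, -42.6, 147.4]
tool_rot: [0.716, 0.698, -0.01, 0.001]
force: [0.7, -0.6, -4.2]
finger_gap: 0.109
t 22.0 pos [532.5 -42.6 147.4] yawx 88.61 tilt [-0.0138 -0.0152] F [ 0.7 -0.6 -4.2] M [ 0.03 -0.08  0.03] gap 0.109
delta tool mm [-0.4 -0.  -2.6] turn -0.39
```

```bash
python3 -m jog '[0,0,0.001,0, 0,0,0.001,0, 0,0,0.001,0, 0,0,0.001,0, 0,0,0.001,0, 0,0,0.001,0, 0,0,0,0, 0,0,0,0, 0,0,0,0, 0,0,0,0]'
python3 - <<'E'
from h import *
to(532.5,-43,138,89)
p,d=camera('scene'); np.save('pics/s11_p.npy',p); crop(p,(260,150,330,230),8,'pics/s11.png')
E
```

```text
clock: 23.0
position: [532.5, -42.7, 141.0]
tool_rot: [0.716, 0.698, -0.01, 0.001]
force: [0.5, 1.0, -3.6]
finger_gap: 0.103
t 23.0 pos [532.5 -42.7 141. ] yawx 88.61 tilt [-0.0137 -0.0152] F [ 0.5  1.  -3.6] M [ 0.08 -0.06 -0.  ] gap 0.103
delta tool mm [-0.2  0.1  3. ] turn -0.39
```

View pics/s11.png

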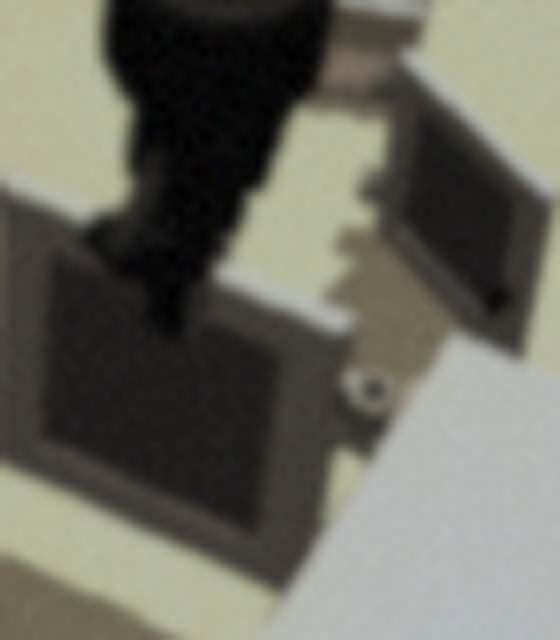

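```bash
python3 -m jog '[0,0,0.001,0, 0,0,0.001,0, 0,0,0.001,0, 0,0,0.001,0, 0,0,0.001,0, 0,0,0.001,0, 0,0,0.001,0, 0,0,0,0, 0,0,0,0, 0,0,0,0]'
python3 - <<'E'
from h import *
to(532.5,-43,138,89)
E
```

```text
clock: 24.05
position: [532.8, -42.9, 137.7]
tool_rot: [0.716, 0.699, -0.009, 0.002]
force: [-0.3, 0.1, 0.3]
finger_gap: 0.105
t 24.05 pos [532.8 -42.9 137.7] yawx 88.62 tilt [-0.0103 -0.0155] F [-0.3  0.1  0.3] M [ 0.06  0.16 -0.06] gap 0.105
delta tool mm [-0.1 -0.3 -0.3] turn -0.38
```

```bash
python3 -m jog '[0,0,0.001,0, 0,0,0.001,0, 0,0,0,0, 0,0,0,0, 0,0,0,0, 0,0,0,0, 0,0,0,0, 0,0,0,0, 0,0,0,0, 0,0,0,0]' - 20
python3 -m jog '[0,0,0,0, 0,0,0,0, 0,0,0,0, 0,0,0,0, 0,0,0,0, 0,0,0,0, 0,0,0,0, 0,0,-0.005,0, 0,0,-0.015,0, 0,0,-0.02,0]' 0.05
python3 - <<'E'
from h import *
to(532.5,-43,200,89)
p,d=camera('scene'); np.save('pics/s12_p.npy',p); crop(p,(240,130,330,240),6,'pics/s12.png')
E
```

```text
clock: 25.05
position: [532.8, -42.9, 137.7]
tool_rot: [0.716, 0.698, -0.009, 0.002]
force: [-1.5, 1.2, 1.1]
finger_gap: 0.106
clock: 26.05
position: [532.6, -42.3, 176.9]
tool_rot: [0.716, 0.698, -0.01, 0.001]
force: [-0.1, 0.3, -0.9]
finger_gap: 0.583
t 26.05 pos [532.6 -42.3 176.9] yawx 88.62 tilt [-0.0119 -0.0155] F [-0.1  0.3 -0.9] M [ 0.03 -0.03 -0.04] gap 0.583
delta tool mm [ -1.   -0.4 -23. ] turn -0.38
```

View pics/s12.png

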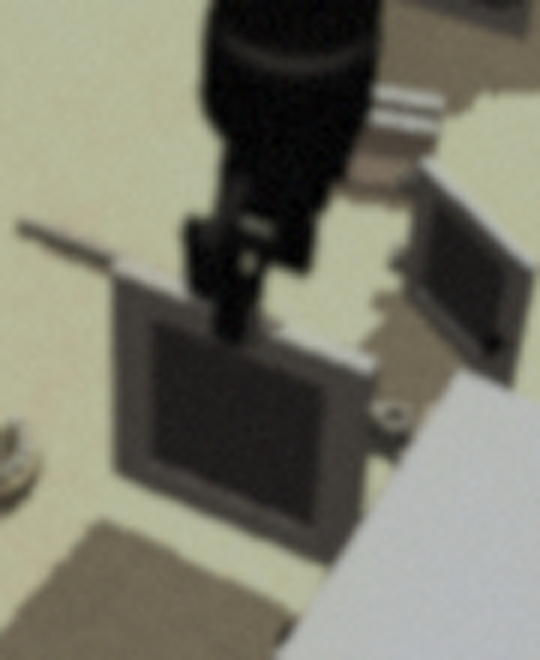

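```bash
python3 -m jog '[0,0,-0.012,0, 0,0,-0.012,0, 0,0,-0.008,0, 0.015,-0.012,0,0, 0.015,-0.012,0,0, 0.012,-0.012,0,0, 0,0,0,0, 0,0,0,0, 0,0,0,0, 0,0,0,0]' 0
python3 - <<'E'
from h import *
to(498,2,145,89)
p,d=camera('scene'); np.save('pics/s13_p.npy',p); crop(p,(240,130,330,240),6,'pics/s13.png')
E
```

```text
clock: 27.1
position: [495.6, 5.6, 213.8]
tool_rot: [0.715, 0.699, -0.008, 0.003]
force: [-0.2, -0.2, -0.1]
finger_gap: -0.006
t 27.1 pos [495.6   5.6 213.8] yawx 88.74 tilt [-0.0068 -0.0158] F [-0.2 -0.2 -0.1] M [-0.02 -0.04 -0.01] gap -0.006
delta tool mm [-2.5  2.9 68.8] turn -0.26
```

View pics/s13.png

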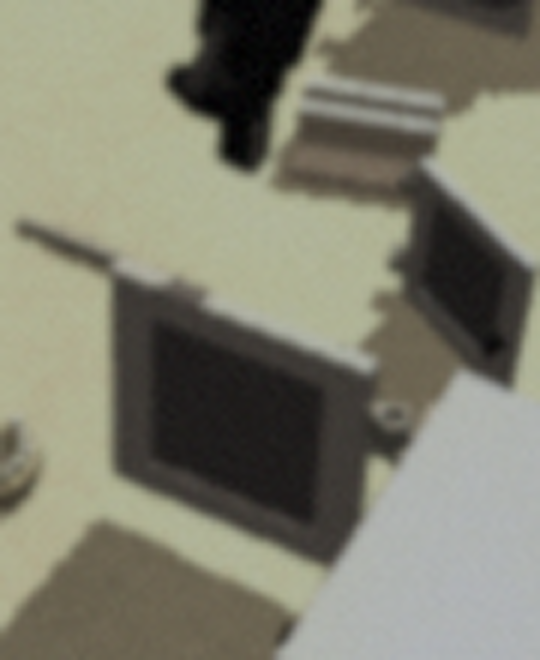

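```bash
python3 -m jog '[0,0,0.008,0, 0,0,0.012,0, 0,0,0.012,0, 0,0,0.012,0, 0,0,0.012,0, 0,0,0.008,0, 0,0,0,0, 0,0,0,0, -0.005,0.001,0,0, -0.005,0.001,0,0]'
python3 - <<'E'
from h import *
to(498,-29,145,89)
E
```

```text
clock: 28.15
position: [496.5, -6.8, 142.5]
tool_rot: [0.715, 0.699, -0.009, 0.002]
force: [-0.4, 0.5, -0.7]
finger_gap: -0.001
t 28.15 pos [496.5  -6.8 142.5] yawx 88.68 tilt [-0.0097 -0.0161] F [-0.4  0.5 -0.7] M [ 0.09  0.02 -0.03] gap -0.001
delta tool mm [-22.2   2.   -2.2] turn -0.32
```

```bash
python3 -m jog '[-0.008,0,0,0, -0.008,0,0,0, -0.007,0.001,0,0, -0.007,0.001,0,0, -0.007,0.001,0,0, -0.007,0.001,0,0, -0.007,0.002,0,0, -0.007,0.002,0,0, -0.007,0.002,0,0, -0.007,0.002,0,0]'
python3 - <<'E'
from h import *
to(505,-85,145,89)
p,d=camera('scene'); np.save('pics/s14_p.npy',p); crop(p,(220,130,330,240),6,'pics/s14.png')
E
```

```text
clock: 29.15
position: [509.0, -85.8, 145.2]
tool_rot: [0.715, 0.699, -0.008, 0.003]
force: [0.5, 0.2, 0.3]
finger_gap: -0.005
t 29.15 pos [509.  -85.8 145.2] yawx 88.63 tilt [-0.0063 -0.0153] F [0.5 0.2 0.3] M [ 0.13 -0.05 -0.04] gap -0.005
delta tool mm [ 0.7 -4.1  0.2] turn -0.37
```

View pics/s14.png

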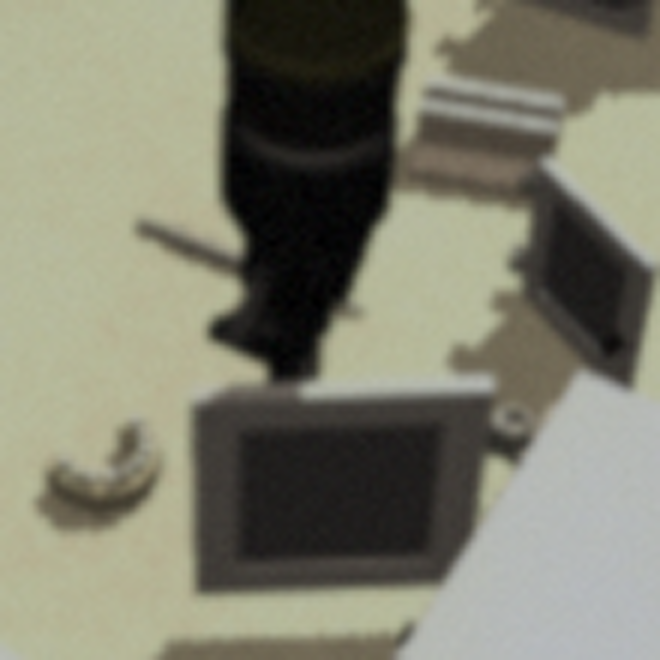

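```bash
python3 -m jog '[-0.007,0.003,0,0, -0.007,0.003,0,0, -0.006,0.004,0,0, -0.006,0.004,0,0, -0.006,0.005,0,0, -0.005,0.005,0,0, -0.005,0.005,0,0, -0.004,0.006,0,0, -0.004,0.006,0,0, -0.003,0.006,0,0]'
python3 - <<'E'
from h import *
to(592,-154,145,89)
p,d=camera('scene'); np.save('pics/s15_p.npy',p); crop(p,(220,130,330,240),6,'pics/s15.png')
E
```

```text
clock: 30.2
position: [558.3, -146.0, 145.4]
tool_rot: [0.716, 0.698, -0.008, 0.003]
force: [0.2, 0.5, 0.9]
finger_gap: 0.0
t 30.2 pos [ 558.3 -146.   145.4] yawx 88.58 tilt [-0.0073 -0.0164] F [0.2 0.5 0.9] M [0.08 0.06 0.07] gap 0.0
delta tool mm [-7.2 33.9  0.3] turn -0.42
```

View pics/s15.png

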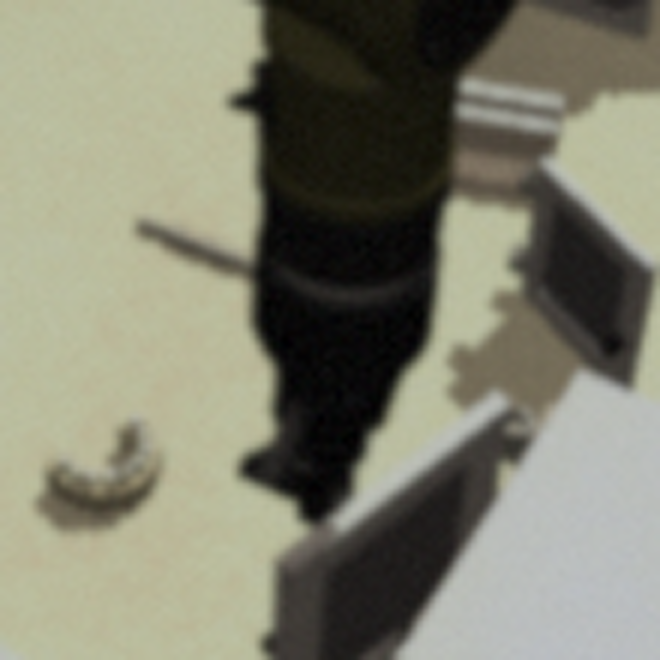

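```bash
python3 -m jog '[-0.002,0.005,0,0, -0.002,0.005,0,0, -0.002,0.005,0,0, -0.001,0.004,0,0, -0.001,0.004,0,0, 0,0.003,0,0, 0,0.003,0,0, 0,0.002,0,0, 0,0.002,0,0, 0,0.002,0,0]'
python3 - <<'E'
from h import *
to(595,-154,145,89)
p,d=camera('scene'); np.save('pics/s16_p.npy',p); crop(p,(240,170,330,280),6,'pics/s16.png')
E
```

```text
clock: 31.25
position: [593.6, -155.8, 145.0]
tool_rot: [0.716, 0.698, -0.011, 0.002]
force: [-10.2, 0.4, 7.6]
finger_gap: -0.004
t 31.25 pos [ 593.6 -155.8  145. ] yawx 88.6 tilt [-0.0132 -0.0175] F [-10.2   0.4   7.6] M [ 0.1   1.99 -0.01] gap -0.004
delta tool mm [ 1.9  1.4 -0. ] turn -0.4
```

View pics/s16.png

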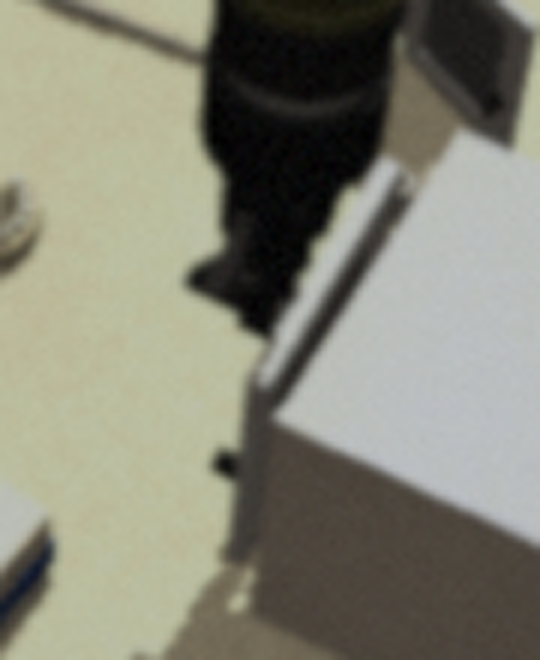

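```bash
python3 -m jog '[0,-0.001,0,0, 0,-0.001,0,0, 0,-0.002,0,0, 0,-0.003,0,0, 0,-0.008,0,0, 0,-0.015,0,0, 0,-0.02,0,0, 0,-0.02,0,0, 0,-0.02,0,0, 0,0,0,0]'
python3 -m jog '[0,-0.01,-0.02,0, 0,0,-0.03,0, 0,0,-0.03,0, 0,0,-0.03,0, 0,0,-0.03,0, 0.03,0,0,0, 0.04,0,0,0, 0.04,0,0,0, 0.02,0,0,0, 0,0,0,0]'
python3 - <<'E'
from h import *
to(595,-154,145,89)
for n,b in(('scene',(250,170,350,270)),('top',(235,100,335,160))):
    p,d=camera(n); np.save(f'pics/{n}17_p.npy',p);np.save(f'pics/{n}17_d.npy',d); crop(p,b,6,f'pics/{n}17.png'); cv2.imwrite(f'pics/{n}17f.png',p[:,:,::-1])
E
```

```text
clock: 32.3
position: [498.4, -152.9, 145.7]
tool_rot: [0.716, 0.699, -0.01, 0.002]
force: [-0.5, -0.1, -0.0]
finger_gap: 0.002
clock: 33.3
position: [498.0, -16.6, 291.4]
tool_rot: [0.717, 0.697, -0.007, 0.005]
force: [-0.5, -0.3, 0.4]
finger_gap: -0.002
t 33.3 pos [498.  -16.6 291.4] yawx 88.4 tilt [-0.0019 -0.0168] F [-0.5 -0.3  0.4] M [0.   0.   0.01] gap -0.002
delta tool mm [-132.2  101.1  148.5] turn -0.6
```

View pics/scene17.png

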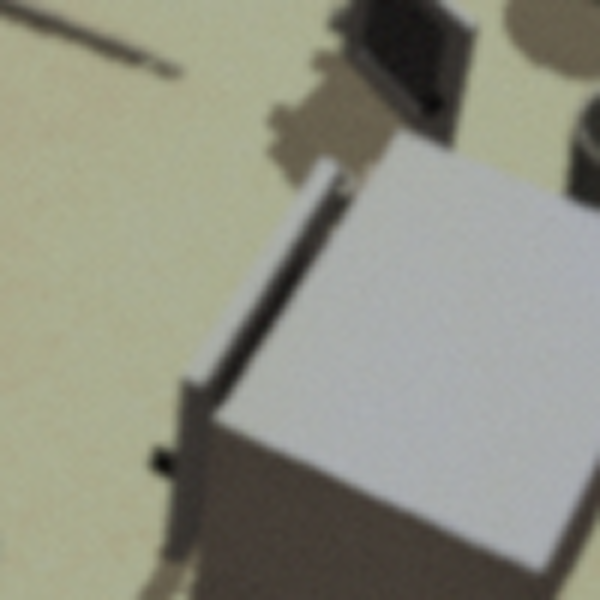

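View pics/top17.png

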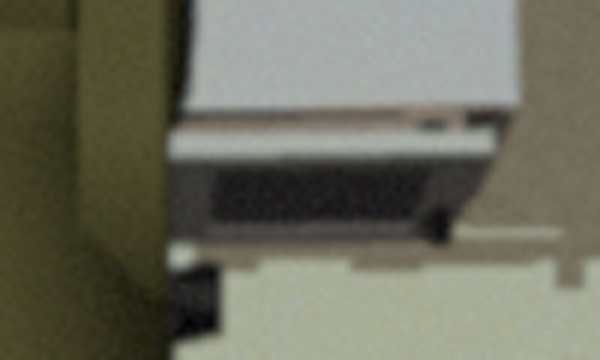

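View pics/scene17f.png

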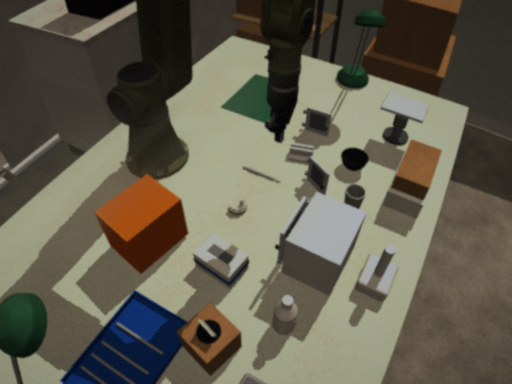

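```bash
python3 - <<'E'
from h import *
p=np.load('pics/top17_p.npy');d=np.load('pics/top17_d.npy');X=cloud('top',d)
m=(p.min(2)>110); 
for u in (270,280,290,300,310,315):
    print(u,[(v,p[v,u].mean().round(),*np.round(X[v,u]).astype(int).tolist()) for v in range(119,128)])
# strip edges on z=183
for u in (270,290,312): print(plane('top',[[u,121.5],[u,126]],183.).round(1)[:,:2].tolist())
S=cloud('scene',np.load('pics/scene17_d.npy')); q=(S[...,2]>178)&(S[...,2]<195)&(S[...,0]<622)&(S[...,0]>580)&(S[...,1]<-40)&(S[...,1]>-215)
print(q.sum(), S[q].mean(0), np.polyfit(S[q][:,1],S[q][:,0],1),S[q][:,1].min())
E
```

```text
270 [(119, np.float64(93.0), 667, -82, 21), (120, np.float64(102.0), 664, -82, 22), (121, np.float64(122.0), 661, -82, 20), (122, np.float64(152.0), 613, -78, 184), (123, np.float64(168.0), 611, -78, 182), (124, np.float64(168.0), 609, -78, 181), (125, np.float64(147.0), 605, -78, 185), (126, np.float64(106.0), 606, -78, 173), (127, np.float64(65.0), 605, -78, 164)]
280 [(119, np.float64(87.0), 668, -111, 14), (120, np.float64(103.0), 663, -111, 21), (121, np.float64(131.0), 661, -111, 18), (122, np.float64(152.0), 613, -104, 181), (123, np.float64(167.0), 611, -104, 181), (124, np.float64(166.0), 608, -104, 182), (125, np.float64(145.0), 605, -104, 183), (126, np.float64(103.0), 604, -104, 178), (127, np.float64(62.0), 604, -104, 167)]
290 [(119, np.float64(103.0), 666, -140, 18), (120, np.float64(114.0), 664, -140, 15), (121, np.float64(131.0), 662, -140, 13), (122, np.float64(156.0), 613, -130, 180), (123, np.float64(171.0), 610, -130, 182), (124, np.float64(166.0), 607, -130, 181), (125, np.float64(136.0), 605, -129, 181), (126, np.float64(88.0), 605, -130, 171), (127, np.float64
[... 663 characters left out ...]
 np.float64(125.0), 604, -181, 179), (126, np.float64(75.0), 604, -182, 167), (127, np.float64(54.0), 605, -183, 156)]
315 [(119, np.float64(46.0), 640, -203, 105), (120, np.float64(62.0), 637, -203, 106), (121, np.float64(113.0), 614, -194, 180), (122, np.float64(152.0), 611, -194, 181), (123, np.float64(166.0), 608, -193, 181), (124, np.float64(161.0), 607, -194, 177), (125, np.float64(121.0), 605, -194, 176), (126, np.float64(75.0), 604, -195, 167), (127, np.float64(59.0), 604, -196, 157)]
[[614.7, -78.4], [602.9, -78.1]]
[[613.4, -129.6], [601.6, -129.3]]
[[612.0, -185.7], [600.2, -185.4]]
181 [ 608.1917834  -130.38828013  182.44529661] [7.02686101e-03 6.09108004e+02] -199.37693449089016
```

```bash
python3 - <<'E'
from h import *
a=np.load('pics/scene0_p.npy').astype(int);b=np.load('pics/scene17_p.npy').astype(int)
for n,(x0,y0,x1,y1) in dict(glove=(190,230,252,290),cup=(343,182,368,210),jaw=(224,198,250,218),bottle=(270,292,302,336),probe=(240,162,284,186),bowl=(338,146,372,174),tissue=(176,304,244,370)).items():
    d=np.abs(a-b)[y0:y1,x0:x1].mean(); print(n,round(d,1))
print(r.finish_job())
E
```

```text
glove 8.8
cup 2.6
jaw 3.1
bottle 2.3
probe 20.4
bowl 2.8
tissue 8.0
the job is handed in; nothing more can be done
None
```

The door was taken from the rack and hung at about 90° open. I lowered it in 1 mm steps until the feet met the shoulders at the expected height, then released it. I then pushed it shut against its stop with closed fingers and handed the job in at about 33 s; no verdict was reported.

- **Final pose:** the last pictures put the door's top edge at about 182 mm, against 183 mm nominal. They put its free edge about 2 mm inside the shut line, at cabinet y ≈ −161 mm. The pins were about 8–9 mm off centre, towards −y. The door was still, and the gripper was more than 100 mm away.
- **First grasp missed:** the fingertips were about 35 mm higher than the reported TCP height implied. I corrected for this from the pictures and took heights relative to the rack floor after that.
- **Tool tilt:** fast moves left the tool leaning by about 0.04 rad. I pressed the door's lower edge lightly on the table to level it before hanging.
- **Bystanders:** picture differences were small for the cup, jaw model, bottle and bowl. They were larger for the probe (20 grey levels), glove box (9) and tissue box (8). The probe lies at the same pixels before and after, and the other two look in place. I put the differences down to changed shadows, but did not measure these positions further.

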